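# Snap the driver board back into the vanity light

## Task

The vanity mirror light lies face down with its back off. Take its driver board from the tray, lay it block up with its three holes over the three barbed posts, and press it down on its three steel studs, one at a time, until every post clicks through and the board sits fully home and level on all three shoulders. The posts stand on a springy deck that sinks a little before it meets its stop, so press gently and feel for each click: the stop tears if pushed too hard, and forcing all three posts at once is too hard; leave the other things on the dresser alone.

Things in the scene. Friction and masses are not known exactly. Their poses are not given: they have to be found in the camera images.
- light: Vanity light head lying face down, fixed: grey open-topped shell 220 x 150 mm (x, y) on a 236 x 166 mm steel mirror rim, walls up to 20 mm above the dresser. Origin: centre of its underside, on the dresser; z up, x along its long side. Inside is a grey deck with three alike white barbed posts: a pair at x = +58, y = +-28 mm and a single one at x = -58, y = 0.
- post0 (a point): Axis of the light's post at x = +58, y = +28 mm, at its shoulder's height, 31 mm above the light's underside, while nothing presses (marks the post at rest; does not move). The deck floats on soft springs: it gives at 4 N, sinks level, 0.4 N more per mm, and stands back up when let go. After 2 to 11 mm it meets a hard stop, set differently in each light and not measured.
- post1 (a point): The same for the post at x = +58, y = -28 mm. Every post: square 16 mm shoulder that the board must rest on; above it a 9 mm square stem 11 mm high, then a tapered tip 10 mm high ending 3 mm wide. Two sprung barbs on the stem, sloped above and below, stick out along the light's +-y to 15.2 mm across.
- post2 (a point): The same for the post at x = -58, y = 0. The board first rests on the barbs, underside 9 mm above the shoulders, and is forced past them; that needs the deck down on its stop. One post takes about 10 N straight above it: the push rises, drops as it clicks, that end falls to its shoulder, then the push rises steeply. Clicked barbs hold the board down, 1 mm loose.
- board: White driver board, 140 x 80 x 4 mm (x, y, z), about 160 g, with a black block 40 x 28 x 36 mm (x, y, z) standing on its middle (the grip: pinch across its 28 mm side; its top is 40 mm above the underside) and three 12 mm square holes placed like the light's posts, so that it fits one way round, its x along the light's x. Origin: centre of its underside; z up. Starts flat on the tray.
- hole0 (a point): Centre of the board's hole at x = +58, y = +28 mm in the board's frame, at the underside. It goes over post0.
- hole1 (a point): Centre of the board's hole at x = +58, y = -28 mm in the board's frame, at the underside. It goes over post1.
- hole2 (a point): Centre of the board's hole at x = -58, y = 0 mm in the board's frame, at the underside. It goes over post2.
- stop (a joint): How far the deck has squeezed the stiff rubber foot of its stop: 0 while the deck floats clear, grows downward, 20 N per mm. The foot tears if squeezed by more than 1 mm (20 N, that is a push of about 24 to 28 N in all with the deck's springs, however and wherever it is made).
- press0 (a point): Top of a domed steel press stud, 10 mm wide and 6 mm high, on the board's top at x = +38, y = +18 mm of the board's frame (10 mm above the underside), between hole0 and the block. Press there for hole0: some three quarters of the push reaches that post, which clicks at about 11 to 16 N. Pressing nearer the board's rim tips it. Clear round it for a 22 mm wide fingertip.
- press1 (a point): The same stud for hole1, at x = +38, y = -18 mm of the board's frame.
- press2 (a point): The same stud for hole2, at x = -38, y = 0 mm of the board's frame.
- tray: Smoked acrylic tray, fixed, 240 x 300 mm (x, y), floor 4 mm thick, rim 12 mm high. Origin: centre of its underside. Holds board, watch and ring cone.
- watch: Bystander: gold-tone watch laid out flat, 128 x 38 x 11 mm, on the tray. Origin: centre of its underside.
- ring_cone: Bystander: glass ring cone, 42 mm wide foot, 67 mm high, on the tray. Origin: centre of its underside.
- pot: Bystander: ceramic pot with a hinged lid, 92 mm wide, 99 mm high. Origin: centre of its underside.
- brush: Bystander: black paddle brush, 230 mm long along x, 75 mm wide, 33 mm high, pad to +x. Origin: on its underside at the neck.
- lotion: Bystander: amber bottle, 48 mm wide, 130 mm high. Origin: centre of its underside.
- lipstick: Bystander: lipstick tube standing upright, 20 mm wide, 73 mm high. Origin: centre of its underside.
There are look-alikes about, which are no part of the job. What is meant by the board is not blue, pink or yellow, and is the larger of those in its own colour.

How it is judged:
By the outcome, as a careful person would: the job done as asked, in the order asked, and still so for the second after the job is handed in, with the robot touching nothing.
It also fails if it takes over 72 s, if anything falls off the work surface, if the arm or the gripper's body presses on something with over 40 N, if the wrist force passes 120 N, or if a joint passes its speed limit or range.

## Robot

A 7-joint arm with a two-finger parallel gripper is mounted at the origin on the work surface. World frame = base frame: x ahead of the robot, y to its left, z up, the work surface at z = 0. Lengths are in mm, angles in rad, forces in N, time in s.
With the tool pointing down it reaches from about 400 to 875 mm from the base axis. Payload 4.4 kg.
Tool frame: the origin (TCP) lies at the very end of the fingers, on their centre line; the grasp point (between the pads) lies 19 mm behind it; z points along the fingers, y is the direction in which the jaws open and shut (so a half turn about z gives the same grasp; the last joint's range is limited). The gripper opens to 85 mm and grips with 20 to 120 N. Pads are 22 mm wide; open, the fingers measure 114 mm over their backs; the gripper's body (76 mm by 85 mm) begins 54 mm behind the grasp point. The pads swing forward as they close: fully open they stand 13 mm farther back than shut.
Start: joints at [-1.366, 0.628, 0.038, 1.517, -0.027, 0.996, -0.02], TCP at [173.852, 626.333, 231.313] pointing down, gripper open.
Joint ranges: [-3.06, 3.06], [-0.37, 2.12], [-1.25, 1.32], [0.18, 2.47], [-1.1, 4.24], [0.23, 1.98], [-2.94, 2.94]. Speed limits (rad/s): [2.57, 2.57, 3.14, 3.14, 3.14, 3.14, 3.14].

## Interface

Orientations are given as [roll, pitch, yaw] about the fixed x, y, z axes, in that order (R = Rz(yaw) Ry(pitch) Rx(roll)).
In Python, from cell import read_state, get_image, finish_job gives the robot as it stands.
- The arm moves only by the tool carry_out, never from a script. Its argument "series" is a list that holds one entry, the list of rows, each a list of 7 numbers: the shift along the tool's x, y, z in cm, then the turn, a rotation vector about the tool's x, y, z in rad, then the finger opening in cm, from 0 to 8.54. In form: [[[x, y, z, wx, wy, wz, grip], ...]]. A call has 1 to 5 rows; each row is the pose to reach, as a shift and turn from the pose commanded when the call began, along the tool's axes at that moment; what a row does not reach only later rows make up. A row lasts 1/12 s, in which the tool goes at most 41.7 mm and 7.16 degrees, less where a joint would pass 70% of its speed; a pose out of reach is approached as far as the arm can. A call with a gripper value outside its range is refused whole. The fingers move at their own pace and stop on an object; the grip force is fixed at half the most. Time passes only in rows, so rows that repeat a pose let the fingers close. It gives the time, the measured TCP pose, the force and the opening at its end, in the units of the state.
- read_state(): the state, without advancing time (a new reading comes with each control period).
- get_image(name): name is "side" or "top" or "wrist"; returns a dict with "img" (384x512x3 uint8, blue, green, red), "z_map" (384x512 float32, mm along the optical axis (not along the pixel's ray), 0 where there is no reading), "mtx" (3x3 intrinsics, pixels), "T" (4x4, takes a point from camera to world coordinates); the wrist camera has in their place "T_tool_cam" (4x4, takes a point from camera to tool coordinates, whose origin is the TCP and whose axes are the flange's). Camera axes: x right, y down, z forward; pixel columns grow to the right and rows downward; lengths in mm; the calibration is good to about 2 mm. A picture is of the moment at which its call begins: read the wrist's pose just before it.
- finish_job(): hands the job in, once; it reports no verdict.
The state is a dict: "clock": time; "qpos": joint angles; "qd": joint speeds; "tau": joint torques, N m; "eef_pos": TCP position; "tool_rot": TCP orientation; "force": force on the tool from outside, world axes, zero at the start; "torque": the same for the moment, N m; "width": finger opening in mm.
Only numpy, scipy, OpenCV 4.12 (cv2) and the standard library are available. Lean on these libraries where they do the work, as an engineer would, in place of code of your own. Each camera call takes 0.05 s, during which the arm holds its last target.

## Working session

There is one attempt and no reset: what is moved stays moved. The work goes in short steps, Python scripts to look and compute and a tool call to move; the robot and the scene stay as the last step left them, time stands still between calls to the robot, and variables do not carry over. Pictures are saved under pics/ and viewed, and the job is handed in when it is done.

Besides the shell and the picture viewer there is one more tool, called after "Call:" by a JSON object that holds its "fn" and its "kwargs". carry_out: Moves the arm, as the interface text tells. Its arguments: {"type":"object","properties":{"series":{"type":"array","items":{"type":"array","items":{"type":"array","items":{"type":"number"}}}}},"required":["series"]}

```bash
ls; mkdir -p pics
python3 - <<'E'
from cell import *
import cv2
s=read_state(); print({k:(v if not hasattr(v,'tolist') else v.tolist()) for k,v in s.items()})
for n in ['top','side','wrist']:
    d=get_image(n); cv2.imwrite(f'pics/{n}0.png',d['img']); print(n,d['mtx'],d.get('T',d.get('T_tool_cam')))
E
```

```text
pics
{'clock': 0.0, 'qpos': [-1.365834870423377, 0.6293251526702355, 0.03842414195033856, 1.518372796756982, -0.02695902737267064, 0.9962837240566715, -0.02000177875381982], 'qd': [-0.0006543397861292194, -0.0003676456323088156, 0.0002747219599163596, 0.00011720817285587842, 0.0008140677599762365, 0.001633788409175065, -0.0001247693881180608], 'tau': [-0.0001617779071239056, -56.341084241867065, 1.226189285516739, -19.344200491905212, 0.010949419811367989, 0.010723593004513532, -3.86117079642645e-06], 'eef_pos': [173.65992833175397, 625.7281220870975, 230.40082478401703], 'tool_rot': [-3.139721756627673, 4.753489875186645e-05, 2.8708660617320687], 'force': [0.711622746746185, -0.31027707307126345, -0.33481726717549787], 'torque': [-0.031456286651836744, -0.007344569645545799, -0.03311508197320543], 'width': 85.19449084150148}
top [[386.67768835   0.         252.69995635]
 [  0.         386.67768835 189.89689031]
 [  0.           0.           1.        ]] [[ 2.16769992e-02 -9.97166266e-01  7.20384999e-02  4.42365477e+02]
 [-9.99616923e-01 -2.28576691e-02 -1.56055623e-02  1.49775166e+0
[... 240 characters left out ...]
    0.           1.        ]] [[ 9.82378613e-01 -1.24058806e-01  1.39791535e-01  3.68956211e+02]
 [-1.86684833e-01 -6.15288048e-01  7.65878183e-01 -8.45855605e+02]
 [-9.00187168e-03 -7.78479307e-01 -6.27605716e-01  8.57879633e+02]
 [ 0.00000000e+00  0.00000000e+00  0.00000000e+00  1.00000000e+00]]
wrist [[264.37805255   0.         254.12791108]
 [  0.         264.37805255 195.81707685]
 [  0.           0.           1.        ]] [[-1.14468329e-04 -9.62406555e-01 -2.71612978e-01  7.06264743e+01]
 [ 9.99999993e-01 -1.03210805e-04 -5.57321419e-05  3.68655749e-01]
 [ 2.56035846e-05 -2.71612983e-01  9.62406560e-01 -1.41382485e+02]
 [ 0.00000000e+00  0.00000000e+00  0.00000000e+00  1.00000000e+00]]
```

View pics/top0.png

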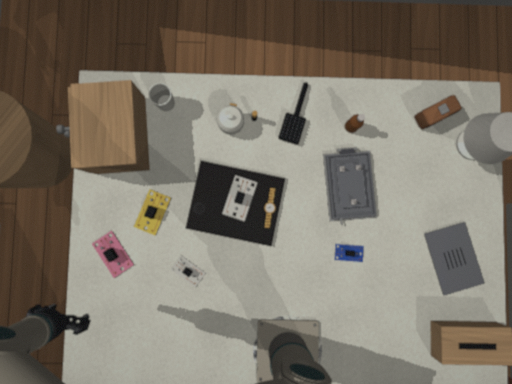

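View pics/side0.png

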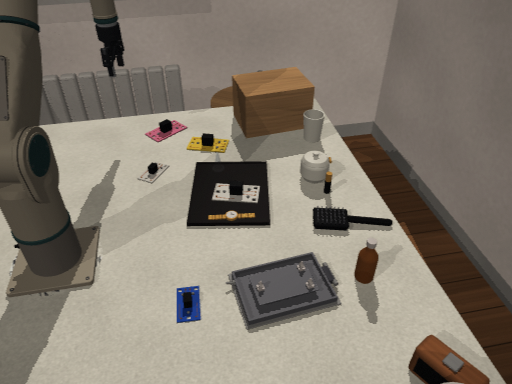

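View pics/wrist0.png

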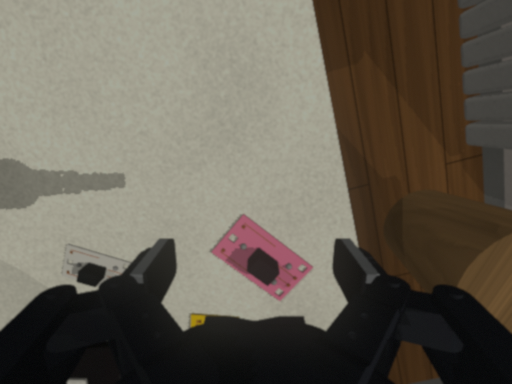

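The top view shows five boards. The white one on the tray is at (240,198), with a smaller white look-alike at (188,270). The others are yellow (152,212), pink (113,254) and blue (349,253). By the description I pick the white board on the tray. The light is at (351,185).

Run:
```python
import cv2,numpy as np
a=cv2.imread('pics/top0.png')
c1=cv2.resize(a[150:255,180:292],None,fx=5,fy=5,interpolation=cv2.INTER_CUBIC)
cv2.imwrite('pics/ctray.png',c1)
c1=cv2.resize(a[140:228,315:390],None,fx=6,fy=6,interpolation=cv2.INTER_CUBIC)
cv2.imwrite('pics/clight.png',c1)
```

```text
(no output)
```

View pics/ctray.png

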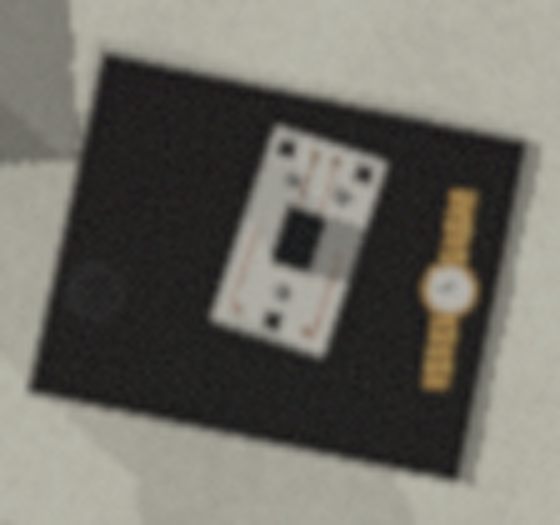

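View pics/clight.png

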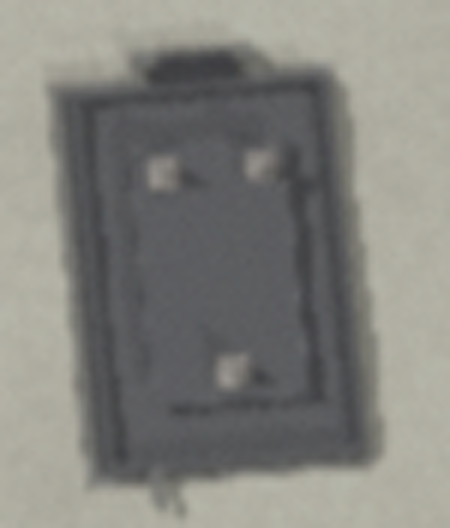

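```bash
cat > h.py <<'E'
import numpy as np,cv2
from scipy.spatial.transform import Rotation as R
from cell import *
def ray(d,uv,z,T=None):
    T=d['T'] if T is None else T
    v=np.linalg.inv(d['mtx'])@np.array([uv[0],uv[1],1.]); v=T[:3,:3]@v; o=T[:3,3]
    return o+v*(z-o[2])/v[2]
def proj(d,P,T=None):
    T=d['T'] if T is None else T
    c=np.linalg.inv(T)@np.array([*P,1.]); u=d['mtx']@c[:3]; return u[:2]/u[2]
def tool(s):
    T=np.eye(4);T[:3,:3]=R.from_euler('xyz',s['tool_rot']).as_matrix();T[:3,3]=s['eef_pos'];return T
def wrist(name=None):
    s=read_state(); d=get_image('wrist'); d['T']=tool(s)@d['T_tool_cam']
    if name: cv2.imwrite(f'pics/{name}.png',d['img'])
    return s,d
E
python3 - <<'E'
from h import *
d=get_image('top'); a=d['img']
hsv=cv2.cvtColor(a,cv2.COLOR_BGR2HSV)
# board white contour in tray
m=((hsv[...,2]>95)&(hsv[...,1]<60)).astype(np.uint8); mm=np.zeros_like(m); mm[173:223,220:259]=m[173:223,220:259]
cs,_=cv2.findContours(mm,cv2.RETR_EXTERNAL,cv2.CHAIN_APPROX_NONE)
c=max(cs,key=cv2.contourArea); r=cv2.minAreaRect(c); print(r)
bx=[ray(d,p,8) for p in cv2.boxPoints(r)]; print(np.round(bx,1)); print('ctr',np.mean(bx,0))
off=np.array([180,150])
h=[ray(d,np.array(p)/5+off-.4,8) for p in [(287,149),(364,174),(272,320)]]
print('holes',np.round(h,1))
off=np.array([315,140])
p=[ray(d,np.array(p)/6+off-.4,52) for p in [(163,172),(262,164),(234,371)]]
print('posts',np.round(p,1))
for q in (h,p):
    mid=(q[0]+q[1])/2; v=mid-q[2]; print('yaw',np.degrees(np.arctan2(v[1],v[0])),'len',np.linalg.norm(v),np.linalg.norm(q[0]-q[1]),'ctr',(mid+q[2])/2)
print('watch',ray(d,(269,207),12),'cone',ray(d,(199.4,208),4))
E
```

```text
((239.4499969482422, 197.64999389648438), (24.033308029174805, 41.42583465576172), 18.43494987487793)
[[454.9 234.2   8. ]
 [591.4 192.7   8. ]
 [566.9 113.3   8. ]
 [430.6 155.4   8. ]]
ctr [510.93222308 173.91502917   8.        ]
holes [[573.6 184.    8. ]
 [557.5 130.4   8. ]
 [455.5 191.4   8. ]]
posts [[ 615.1 -168.2   52. ]
 [ 620.9 -224.    52. ]
 [ 504.4 -208.5   52. ]]
yaw -17.247982818437993 len 115.23949481678743 55.92928834337857 ctr [510.48430218 174.27252969   8.        ]
yaw 6.240059313828745 len 114.3013906142684 56.03570969226601 ctr [ 561.1645526  -202.30830864   52.        ]
watch [480.63619072  71.82594818  12.        ] cone [472.11976115 310.89414236   4.        ]
```

```bash
cat >> h.py <<'E'
def plan(x,y,z,yawdeg,s=None):
    s=s or read_state(); T=tool(s)
    d=T[:3,:3].T@(np.array([x,y,z])-T[:3,3])/10
    Rt=R.from_euler('xyz',[np.pi,0,np.radians(yawdeg)]).as_matrix()
    rv=R.from_matrix(T[:3,:3].T@Rt).as_rotvec()
    print('shift cm',np.round(d,3),'rot',np.round(rv,4),'dist',np.linalg.norm(d),'clk',s['clock'])
E
python3 -c "
from h import *
plan(510.5,174.2,200,162.75)"
```

```text
shift cm [-44.534 -34.523   3.112] rot [-0.0011  0.      0.0303] dist 56.43359494178153 clk 0.2
```

Call:
{"fn": "carry_out", "kwargs": {"series": [[[-3.1,-2.4,0.2,0,0,0.002,8.5],[-6.2,-4.8,0.4,0,0,0.005,8.5],[-9.3,-7.2,0.6,0,0,0.01,8.5],[-12.4,-9.6,0.8,0,0,0.01,8.5],[-15.5,-12,1,0,0,0.015,8.5]]]}}

```text
clock: 0.62
eef_pos: [291.8, 467.6, 221.2]
tool_rot: [-3.142, 0.0, 2.856]
force: [-0.0, 0.8, -0.8]
width: 84.9
```

Call:
{"fn": "carry_out", "kwargs": {"series": [[[-3.1,-2.4,0.2,0,0,0.002,8.5],[-6.2,-4.8,0.4,0,0,0.005,8.5],[-9.3,-7.2,0.6,0,0,0.01,8.5],[-12.4,-9.6,0.8,0,0,0.01,8.5],[-15.5,-12,1,0,0,0.015,8.5]]]}}

```text
clock: 1.03
eef_pos: [406.8, 308.7, 211.3]
tool_rot: [3.141, 0.0, 2.841]
force: [0.2, 0.8, 0.2]
width: 85.0
```

Call:
{"fn": "carry_out", "kwargs": {"series": [[[-3.1,-2.4,0.2,0,0,0,8.5],[-6.2,-4.8,0.4,0,0,0,8.5],[-9.3,-7.2,0.6,0,0,0,8.5],[-12.4,-9.6,0.8,0,0,0,8.5],[-13.5,-10.5,1,0,0,0,8.5]]]}}

```text
clock: 1.45
eef_pos: [507.3, 163.6, 201.4]
tool_rot: [-3.139, 0.003, 2.833]
force: [0.4, -0.7, 0.5]
width: 84.8
```

```bash
python3 -c "
from h import *
plan(510.5,174.2,200,162.75)
s,d=wrist('w1');print(s['eef_pos'],s['tool_rot'],s['force'])"
```

```text
shift cm [0.014 1.103 0.134] rot [-0.0021  0.0034 -0.0074] dist 1.1115154145801642 clk 1.45
[507.28303628 163.6484241  201.36456665] [-3.13945609  0.00342392  2.83317171] [ 0.43625467 -0.65283429  0.50555329]
```

View pics/w1.png

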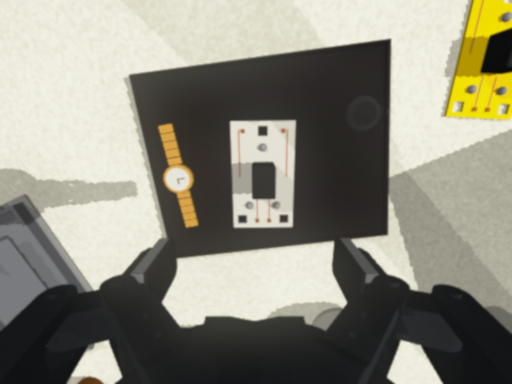

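The wrist view shows the white board upright at (263,174). Its holes are at (243,218), (284,218) and (262,131), and its block is at (263,180). The ring cone is at (363,113) and the watch at (178,180).

Run:
```python
from h import *
s,d=wrist('w2'); print(s['eef_pos'],s['tool_rot'][2])
g=cv2.cvtColor(d['img'],cv2.COLOR_BGR2GRAY)
cv2.imwrite('pics/w2c.png',cv2.resize(d['img'][105:245,215:310],None,fx=4,fy=4,interpolation=cv2.INTER_CUBIC))
m=np.zeros_like(g); m[112:240,222:305]=((g>90)[112:240,222:305])*255
c=max(cv2.findContours(m,cv2.RETR_CCOMP,cv2.CHAIN_APPROX_NONE)[0],key=cv2.contourArea)
r=cv2.minAreaRect(c); b=np.array([ray(d,p,8) for p in cv2.boxPoints(r)]);print(r,np.round(b,1),b.mean(0), [np.linalg.norm(b[i]-b[i-1]) for i in range(4)])
cs,h=cv2.findContours(m,cv2.RETR_CCOMP,cv2.CHAIN_APPROX_NONE)
for c,hh in zip(cs,h[0]):
    if hh[3]>=0 and cv2.contourArea(c)>15:
        x,y,w,hh2=cv2.boundingRect(c); M=cv2.moments(c); u=(M['m10']/M['m00'],M['m01']/M['m00']); print(np.round(u,1),w,hh2,np.round(ray(d,u,8),1))
z=d['z_map']; print(z[180,263],z[150,263])
print('tcp',proj(d,s['eef_pos']))
```

```text
[507.44544394 162.76185517 200.94032243] 2.8313772368586037
((263.0, 173.0), (108.0, 66.0), 90.0) [[429.3 156.8   8. ]
 [453.7 233.    8. ]
 [589.9 195.8   8. ]
 [562.6 110.3   8. ]] [508.86160146 173.96644204   8.        ] [np.float64(141.14703001306466), np.float64(80.07856393536446), np.float64(141.12027287500914), np.float64(89.74844576242684)]
[243.  218.3] 9 8 [556.  131.1   8. ]
[284.2 217.6] 9 8 [571.9 184.2   8. ]
[264.  179.6] 25 38 [513.7 173.9   8. ]
[263.1 129.6] 9 10 [453.4 191.3   8. ]
306.3702 330.0627
tcp [253.63040563 246.19355889]
```

View pics/w2c.png

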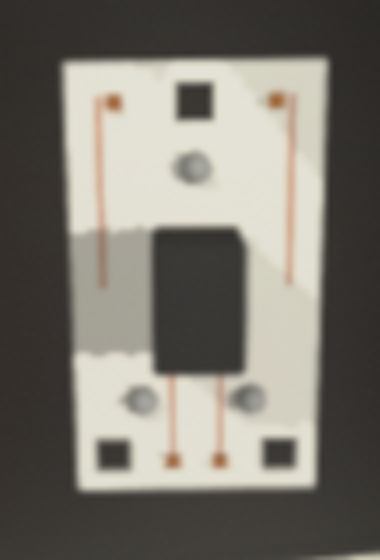

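```bash
python3 -c "
from h import *
plan(509,174.3,15,162.95)"
```

```text
shift cm [-0.052  0.935 18.594] rot [-0.0017  0.001  -0.0104] dist 18.617403625140742 clk 1.55
```

Call:
{"fn": "carry_out", "kwargs": {"series": [[[0,0.5,3,0,0,-0.01,8.5],[-0.05,0.94,6.5,0,0,-0.01,8.5],[-0.05,0.94,10,0,0,-0.01,8.5],[-0.05,0.94,12,0,0,-0.01,8.5],[-0.05,0.94,12,0,0,-0.01,8.5]]]}}

```text
clock: 1.97
eef_pos: [503.0, 179.7, 77.4]
tool_rot: [-3.137, -0.007, 2.853]
force: [0.0, -0.9, -0.1]
width: 84.8
```

```bash
python3 -c "
from h import *
plan(509,174.3,15,162.95)
s,d=wrist('w3');print(s['eef_pos'],s['tool_rot'],s['force'])"
```

```text
shift cm [-0.773 -0.324  6.238] rot [-0.0043 -0.0075  0.0092] dist 6.2936728196024525 clk 1.9667
[503.0343164  179.72847845  77.41773784] [-3.13732726 -0.0074822   2.85319746] [ 0.02794548 -0.93718233 -0.09153293]
```

View pics/w3.png

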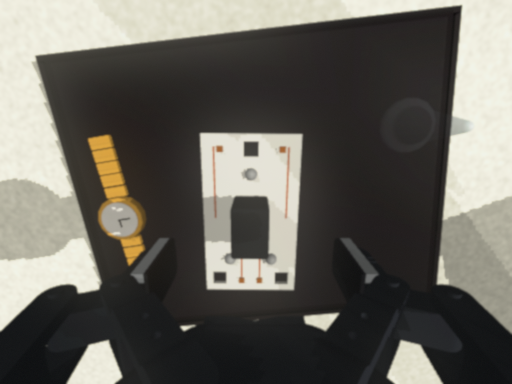

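The board is central between the fingers, with its block at (250,227). The pose is a few mm off target, so I'll let the arm settle before correcting.

Call:
{"fn": "carry_out", "kwargs": {"series": [[[0,0,0,0,0,0,8.5],[0,0,0,0,0,0,8.5],[0,0,0,0,0,0,8.5],[0,0,0,0,0,0,8.5]]]}}

```text
clock: 2.35
eef_pos: [507.9, 179.5, 82.8]
tool_rot: [3.14, 0.002, 2.851]
force: [0.4, -0.3, 0.7]
width: 85.0
```

Run:
```python
from h import *
plan(509,174.3,15,162.95)
s,d=wrist('w4');print(s['eef_pos'],s['tool_rot'],s['force'])
g=cv2.cvtColor(d['img'],cv2.COLOR_BGR2GRAY)
m=np.zeros_like(g); m[110:310,185:320]=((g>90)[110:310,185:320])*255
cs,h=cv2.findContours(m,cv2.RETR_CCOMP,cv2.CHAIN_APPROX_NONE)
for c,hh in zip(cs,h[0]):
    if hh[3]>=0 and cv2.contourArea(c)>60:
        x,y,w,hh2=cv2.boundingRect(c); M=cv2.moments(c); u=(M['m10']/M['m00'],M['m01']/M['m00']); print(np.round(u,1),w,hh2,np.round(ray(d,u,8),1))
```

```text
shift cm [-0.237 -0.475  6.777] rot [0.0018 0.0021 0.0069] dist 6.797743613669311 clk 2.35
[507.91905408 179.4558047   82.77301128] [3.13979265e+00 2.06649235e-03 2.85088235e+00] [ 0.41225227 -0.33042619  0.7159758 ]
[278.5 268.1] 13 11 [571.8 184.2   8. ]
[218.4 267.6] 12 10 [555.3 131.5   8. ]
[247.7 218.4] 40 63 [517.  171.4   8. ]
[248.5 141. ] 14 15 [453.9 191.4   8. ]
```

Call:
{"fn": "carry_out", "kwargs": {"series": [[[-0.2,-0.45,2,0,0,0.007,8.5],[-0.2,-0.45,4,0,0,0.007,8.5],[-0.2,-0.45,5.7,0,0,0.007,8.5],[-0.2,-0.45,6.6,0,0,0.007,8.5],[-0.2,-0.45,6.75,0,0,0.007,8.5]]]}}

```text
clock: 2.82
eef_pos: [506.9, 173.8, 12.7]
tool_rot: [-3.14, -0.002, 2.844]
force: [-0.0, -0.8, 0.6]
width: 85.4
```

Call:
{"fn": "carry_out", "kwargs": {"series": [[[0,0,0,0,0,0,8.5],[0,0,0,0,0,0,8.5],[0,0,0,0,0,0,8.5],[0,0,0,0,0,0,8.5]]]}}

```text
clock: 3.15
eef_pos: [508.4, 174.3, 14.7]
tool_rot: [3.141, 0.001, 2.844]
force: [0.3, 0.3, -0.9]
width: 85.4
```

Run:
```python
from h import *
plan(508.7,174.6,15,162.95)
```

```text
shift cm [-0.023  0.038 -0.028] rot [ 0.0011  0.0013 -0.0003] dist 0.052396183416381324 clk 3.15
```

Good alignment, so I close the fingers.

Call:
{"fn": "carry_out", "kwargs": {"series": [[[0,0,0,0,0,0,6],[0,0,0,0,0,0,4],[0,0,0,0,0,0,2],[0,0,0,0,0,0,2],[0,0,0,0,0,0,2]]]}}

```text
clock: 3.57
eef_pos: [507.8, 174.1, 14.1]
tool_rot: [3.141, 0.0, 2.844]
force: [1.0, 1.6, 1.1]
width: 27.5
```

Call:
{"fn": "carry_out", "kwargs": {"series": [[[0,0,0,0,0,0,2],[0,0,0,0,0,0,2],[0,0,0,0,0,0,2]]]}}

```text
clock: 3.82
eef_pos: [507.8, 174.1, 14.0]
tool_rot: [3.141, 0.0, 2.844]
force: [-0.2, 0.1, 4.2]
width: 26.9
```

Call:
{"fn": "carry_out", "kwargs": {"series": [[[0,0,-1,0,0,0,2],[0,0,-3,0,0,0,2],[0,0,-6,0,0,0,2],[0,0,-9,0,0,0,2],[0,0,-12,0,0,0,2]]]}}

```text
clock: 4.23
eef_pos: [506.9, 173.7, 135.0]
tool_rot: [-3.141, -0.001, 2.844]
force: [0.5, 0.4, -3.0]
width: 27.1
```

Run:
```python
from h import *
s,d=wrist('w5')
plan(508.7,174.6,200,162.95)
d=get_image('side'); cv2.imwrite('pics/s5.png',d['img'])
```

```text
shift cm [ 0.115 -0.047 -5.952] rot [ 0.005   0.0064 -0.0006] dist 5.953542104366238 clk 4.2833
```

View pics/w5.png

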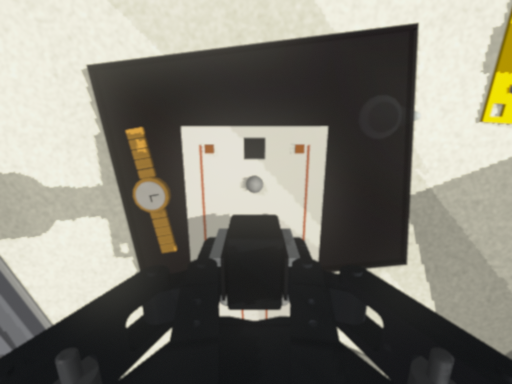

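View pics/s5.png

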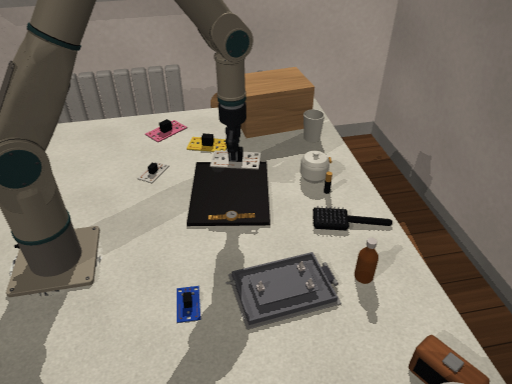

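Run:
```python
from h import *
s,d=wrist(); Tt=d['T_tool_cam']
g=cv2.cvtColor(d['img'],cv2.COLOR_BGR2GRAY)
m=np.zeros_like(g); m[110:310,160:350]=((g>100)[110:310,160:350])*255
cs,h=cv2.findContours(m,cv2.RETR_CCOMP,cv2.CHAIN_APPROX_NONE)
for c,hh in zip(cs,h[0]):
    if hh[3]>=0 and cv2.contourArea(c)>60:
        M=cv2.moments(c); u=(M['m10']/M['m00'],M['m01']/M['m00']); print(np.round(u,1),cv2.boundingRect(c),np.round(ray(d,u,6,Tt),2))
# near corners / edge
for u in range(190,325,20):
    col=m[100:200,u]; v=100+np.argmax(col>0); print(u,v,np.round(ray(d,(u,v-.5),6,Tt),1))
for v in (135,150,170,190,205):
    row=np.where(m[v]>0)[0]; print(v,np.round(ray(d,(row[0]-.5,v),6,Tt),1),np.round(ray(d,(row[-1]+.5,v),6,Tt),1))
print(d['z_map'][165,230], s['qpos'])
plan(600,-67,250,186.24)
```

```text
[254. 148.] (244, 138, 21, 21) [56.43  0.24  6.  ]
190 126 [ 68.4 -34.2   6. ]
210 126 [ 68.4 -23.5   6. ]
230 126 [ 68.4 -12.7   6. ]
250 126 [68.4 -1.9  6. ]
270 126 [68.4  8.9  6. ]
290 126 [68.4 19.6  6. ]
310 126 [68.4 30.4  6. ]
135 [ 63.4 -39.7   6. ] [63.4 40.2  6. ]
150 [ 55.3 -39.8   6. ] [55.3 40.3  6. ]
170 [ 44.2 -40.1   6. ] [44.2 40.5  6. ]
190 [ 32.5 -54.2   6. ] [32.5 40.2  6. ]
205 [ 23.5 -55.1   6. ] [23.5 40.3  6. ]
0.0 [-0.41112819  0.59628706  0.04318337  1.9258722  -0.04210103  0.61158306
  0.93160493]
shift cm [-15.823 -20.39  -11.384] rot [ 0.0022  0.0044 -0.4068] dist 28.208393502739657 clk 4.3833
```

Call:
{"fn": "carry_out", "kwargs": {"series": [[[-2,-1.5,-3,0,0,-0.08,2],[-5,-5,-5.5,0,0,-0.16,2],[-8,-8.5,-7.5,0,0,-0.24,2],[-11,-12,-9,0,0,-0.32,2],[-13,-15.5,-10.5,0,0,-0.4,2]]]}}

```text
clock: 4.8
eef_pos: [579.2, 10.8, 228.8]
tool_rot: [3.141, -0.002, -3.035]
force: [1.6, 0.3, -1.9]
width: 27.4
```

Run:
```python
from h import *
plan(600,-67,250,186.24)
```

```text
shift cm [-1.231 -7.956 -2.123] rot [ 0.0004 -0.0017 -0.0018] dist 8.325900065002784 clk 4.8
```

Call:
{"fn": "carry_out", "kwargs": {"series": [[[-0.5,-3,-1,0,0,0,2],[-1,-6,-2,0,0,0,2],[-1.2,-8,-2.1,0,0,0,2],[-1.2,-8,-2.1,0,0,0,2],[-1.2,-8,-2.1,0,0,0,2]]]}}

```text
clock: 5.22
eef_pos: [598.1, -68.0, 248.6]
tool_rot: [3.141, -0.003, -3.043]
force: [-0.0, 1.2, -2.5]
width: 27.4
```

Call:
{"fn": "carry_out", "kwargs": {"series": [[[0,0,0,0,0,0,2],[0,0,0,0,0,0,2],[0,0,0,0,0,0,2]]]}}

```text
clock: 5.47
eef_pos: [598.7, -64.5, 249.7]
tool_rot: [3.141, -0.001, -3.037]
force: [-0.4, 0.2, -1.2]
width: 27.0
```

Run:
```python
from h import *
s,d=wrist('w6'); print(s['eef_pos'],s['tool_rot'],s['force'],s['qpos'])
```

```text
[598.74870347 -64.50689395 249.68051102] [ 3.14059896e+00 -1.44631845e-03 -3.03692471e+00] [-0.3680779   0.20840143 -1.18099794] [ 0.11028351  0.54006565 -0.07755337  1.63176341  0.0472775   0.9731889
  1.69251895]
```

View pics/w6.png

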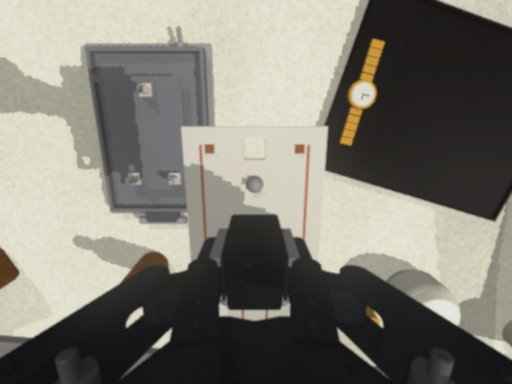

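All three posts are visible beside the held board: the single one at (146,90), the pair at (134,179) and (174,179). I'll zoom in on the tips.

Run:
```python
import cv2
a=cv2.imread('pics/w6.png')
import numpy as np
c=[cv2.resize(a[y-16:y+16,x-16:x+16],None,fx=8,fy=8,interpolation=cv2.INTER_CUBIC) for x,y in [(146,90),(134,179),(174,179)]]
c=np.hstack(c); cv2.imwrite('pics/tips.png',c)
```

```text
(no output)
```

View pics/tips.png

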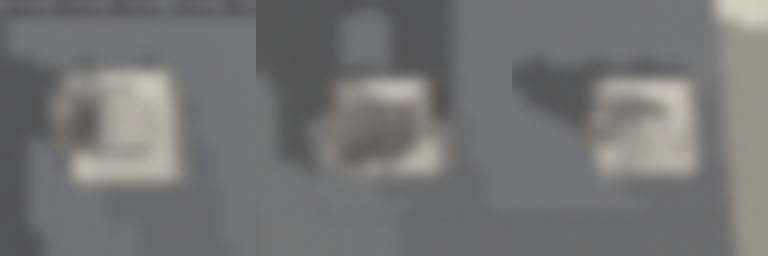

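Run:
```python
from h import *
s,d=wrist(); z=d['z_map']; print(s['eef_pos'],s['tool_rot'])
vv,uu=np.mgrid[0:384,0:512]
P=np.stack([(uu-d['mtx'][0,2])/d['mtx'][0,0]*z,(vv-d['mtx'][1,2])/d['mtx'][1,1]*z,z],-1)
W=P@d['T'][:3,:3].T+d['T'][:3,3]
np.set_printoptions(linewidth=200)
for x,y in [(146,90),(134,179),(174,179)]:
    print(np.round(W[y-10:y+11,x-11:x+10,2]).astype(int))
    w=W[y-11:y+12,x-11:x+12].reshape(-1,3)
    k=(abs(w[:,2]-31)<3.5); q=w[k]; 
    print(len(q),q.mean(0),q.min(0),q.max(0)); k=w[:,2]>45; print('tip',k.sum(),w[k].mean(0))
```

```text
[598.93012869 -64.73598461 249.9599086 ] [ 3.14086390e+00 -9.08887316e-04 -3.03725198e+00]
[[ 23  23  25  23  22  23  24  23  23  24  24  24  24  24  24  23  24  24  25  23  24]
 [ 25  24  23  25  23  23  24  25  23  24  23  24  23  23  24  24  23  23  24  25  25]
 [ 25  24  24  25  23  23  24  24  23  22  24  25  24  23  23  24  25  24  22  24  24]
 [ 23  25  23  23  31  29  29  30  30  31  30  29  30  29  30  31  28  26  23  24  24]
 [ 24  24  23  41  41  41  42  43  39  41  28  29  30  29  31  29  29  25  23  24  22]
 [ 24  25  38  42  47  47  45  43  43  42  41  39  37  37  30  30  30  26  24  23  24]
 [ 24  22  40  51  51  49  46  45  43  43  41  40  37  38  31  29  31  27  25  24  24]
 [ 24  24  38  49  50  49  47  46  45  43  41  39  37  39  36  29  31  26  25  23  23]
 [ 23  24  38  51  50  51  49  46  44  42  41  41  39  38  36  29  29  26  23  23  24]
 [ 24  23  37  45  49  48  46  45  45  42  42  40  40  38  35  30  30  27  22  25  24]
 [ 26  25  39  40  46  45  46  44  43  41  41  40  40  38  37  28  30  27  24  24  23]
 [ 23  23  23  41  40  42  43  42  42  41  42  39  3
[... 3450 characters left out ...]
23 38 41 50 50 47 46 44 41 41 39 36 29 29 28 25 25]
 [23 23 24 22 23 24 24 28 30 43 42 29 29 31 29 28 27 29 28 24 23]
 [25 22 24 24 24 23 24 25 23 24 25 23 25 23 23 24 23 25 23 25 23]
 [23 24 24 24 24 24 22 24 24 24 24 24 24 24 22 23 24 23 23 25 24]
 [23 23 24 24 23 24 24 25 24 24 22 25 24 24 23 23 23 24 23 22 22]
 [24 24 23 23 23 23 23 23 23 23 23 23 23 24 24 23 24 25 24 23 25]
 [23 24 24 24 24 24 22 24 24 23 24 23 25 24 23 24 24 24 23 25 23]
 [ 5  8  8  8  8  8  8  7  7  8  8  8  7  8  7  7  8  8  8  8  7]]
64 [ 613.63767392 -171.78139718   29.75781396] [ 608.13580637 -181.12720076   27.62592772] [ 624.24781631 -164.57315277   33.88014197]
tip 33 [ 588.48459396 -139.85672895  147.02536325]
```

Run:
```python
from h import *
s,d=wrist()
S=[ray(d,p,31) for p in [(174.5,178.),(134.3,178.),(145.3,89.1)]]
P=[ray(d,p,52) for p in [(170.6,181),(127.8,181),(139.,87.3)]]
t=get_image('top'); off=np.array([315,140])
Q=[ray(t,np.array(p)/6+off-.4,52) for p in [(163,172),(262,164),(234,371)]]
for q in (S,P,Q):
    q=np.array(q); mid=(q[0]+q[1])/2; v=mid-q[2]; print(np.round(q,1).tolist(),'yaw',np.degrees(np.arctan2(v[1],v[0])),'len',np.linalg.norm(v),np.linalg.norm(q[0]-q[1]),'ctr',(mid+q[2])/2)
T=tool(s)
print(s['tool_rot'],[ (T[:3,:3]@np.array(v)) for v in [(1,0,0),(0,1,0)]])
```

```text
[[615.9, -173.4, 31.0], [621.7, -229.0, 31.0], [504.1, -213.0, 31.0]] yaw 5.848492180512624 len 115.27055136987784 55.859079462701445 ctr [ 561.42371847 -207.08707624   31.        ]
[[615.4, -172.5, 52.0], [621.2, -228.4, 52.0], [504.3, -212.2, 52.0]] yaw 5.888897262997224 len 114.5784260647883 56.18213601164727 ctr [ 561.29006923 -206.31738748   52.        ]
[[615.1, -168.2, 52.0], [620.9, -224.0, 52.0], [504.4, -208.5, 52.0]] yaw 6.240059313828745 len 114.3013906142684 56.03570969226601 ctr [ 561.1645526  -202.30830864   52.        ]
[ 3.14114538e+00 -5.97091680e-04 -3.03755119e+00] [array([-9.94592390e-01, -1.03853850e-01,  5.97091645e-04]), array([-1.03853592e-01,  9.94592495e-01,  4.47273910e-04])]
```

Run:
```python
from h import *
plan(600,-345,250,185.9)
```

```text
shift cm [  2.803 -27.807   0.031] rot [ 0.0002 -0.0001  0.0003] dist 27.94811943544156 clk 5.6667
```

Call:
{"fn": "carry_out", "kwargs": {"series": [[[0.3,-3,0,0,0,0,2],[0.7,-7,0,0,0,0,2],[1.1,-11,0,0,0,0,2],[1.5,-15,0,0,0,0,2],[1.9,-19,0,0,0,0,2]]]}}

```text
clock: 6.08
eef_pos: [599.6, -258.7, 250.6]
tool_rot: [-3.141, 0.0, -3.039]
force: [0.9, -0.6, -1.2]
width: 26.9
```

Call:
{"fn": "carry_out", "kwargs": {"series": [[[0.3,-3,0,0,0,0,2],[0.6,-6,0,0,0,0,2],[0.9,-8.8,0,0,0,0,2],[0.9,-8.8,0,0,0,0,2],[0.9,-8.8,0,0,0,0,2]]]}}

```text
clock: 6.5
eef_pos: [598.6, -348.3, 249.8]
tool_rot: [-3.141, -0.001, -3.043]
force: [0.1, 0.5, -2.1]
width: 27.1
```

Call:
{"fn": "carry_out", "kwargs": {"series": [[[0,0,0,0,0,0,2],[0,0,0,0,0,0,2],[0,0,0,0,0,0,2],[0,0,0,0,0,0,2],[0,0,0,0,0,0,2]]]}}

```text
clock: 6.92
eef_pos: [600.0, -344.8, 250.6]
tool_rot: [3.142, 0.0, -3.038]
force: [0.3, -0.2, -1.9]
width: 26.7
```

Run:
```python
from h import *
s,d=wrist('w7'); z=d['z_map']; print(s['eef_pos'],s['tool_rot'],s['clock'])
np.set_printoptions(linewidth=200)
vv,uu=np.mgrid[0:384,0:512]
P=np.stack([(uu-d['mtx'][0,2])/d['mtx'][0,0]*z,(vv-d['mtx'][1,2])/d['mtx'][1,1]*z,z],-1)
W=P@d['T'][:3,:3].T+d['T'][:3,3]
for p in [(615.6,-173,31),(621.5,-229,31),(504.2,-213,31)]:
    u=np.round(proj(d,p)).astype(int); x,y=u; print(u, 'x0,y0',x-13,y-9); print(np.round(W[y-9:y+10,x-13:x+14,2]).astype(int))
```

```text
[ 600.0463223  -344.78105334  250.57371291] [ 3.14151713e+00  1.30483097e-04 -3.03812454e+00] 6.9167
[373 197] x0,y0 360 188
[[ 24  23  23  24  23  23  21  23  22  25  22  22  23  24  24  22  23  24  24  23  24  25  23   8   8   7   8]
 [ 24  25  23  24  23  23  24  22  24  24  24  24  24  23  24  23  22  23  24  23  24  24  24   9   8   8   7]
 [ 23  24  24  23  24  24  23  22  24  23  24  22  25  23 392  23  23  24  22  24  23  24  24   7   6   6   6]
 [ 24  23  25  25  24  23  26  27  27  26  28  28  27  27  26  26  27  28  23  23  24  24  25   9   8   6   7]
 [ 23  24  24  24  24  24  27  29  30  29  30  28  30  29  29  29  30  30  31  24  23  23  23   8   8   8   8]
 [ 25  24  23  23  23  25  28  29  30  30  31  30  31  30  31  31  30  30  24  23  24  23   8   8   6   6   7]
 [ 23  24  23  24  24  24  28  30  29  30  30  30  31  30  30  31  29  30  24  24  23  23   8   7   7   8   7]
 [ 24  23  22  23  24  24  29  31  30  30  35  36  36  36  36  36  36  36  24  24  23 392   8   6   8   7   8]
 [ 22  23  24  23  24  25  28  30  30  38  38  39  39  41  41  40  42  41  40  40  23  
[... 4702 characters left out ...]
  24  22  24  24  23  25  25  24]
 [ 25  23  25  24  25  29  30  29  29  30  28  30  29  29  30  30  31  29  23  24  25  25  23  24  23  23  24]
 [ 22  24  24  24  24  29  28  30  30  31  29  30  29  30  29  29  29  29  25  24  25  24  24  23  24  24  25]
 [ 24  24  23  24  24  29  29  30  29  29  30  28  30  30  29  31  29  29  24  23  23  25  23  24  24  24  24]
 [ 23  24  26  25  24  24  24  24  23  24  24  23  25  23  24  25  23  23  23  25  22  23  23  23  23  25  23]
 [ 24  24  24  23  22  23  23  25  25  24  23  25  23  24  23  24  24  24  24  24  23  24  23  25  23  24  25]
 [ 23  25  25  23  23  25  24  24  23  24  23  23  24  23  24  23  24  24  23  24  24  23  25  24  24  24  24]]
```

View pics/w7.png

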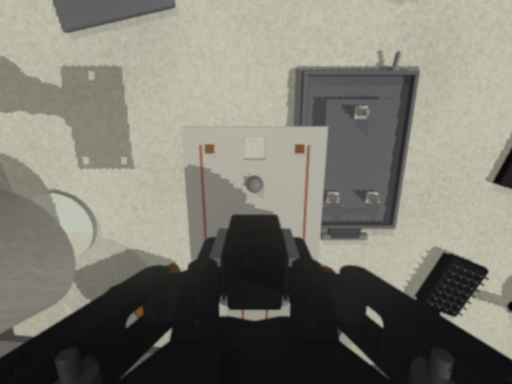

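The light is now on the right, with posts at about (361,112), (332,197) and (372,197). I'll compare this with the first view.

Run:
```python
from h import *
s,d=wrist()
S=[ray(d,p,31) for p in [(372.0,197.),(332.3,197.),(360.8,112)]]
P=[ray(d,p,52) for p in [(378.4,201.2),(337.,201.2),(367.5,111)]]
for q in (S,P):
    q=np.array(q); mid=(q[0]+q[1])/2; v=mid-q[2]; print(np.round(q,1).tolist(),'yaw',np.degrees(np.arctan2(v[1],v[0])),'len',np.linalg.norm(v),np.linalg.norm(q[0]-q[1]),'ctr',(mid+q[2])/2)
```

```text
[[615.8, -174.0, 31.0], [621.6, -230.1, 31.0], [504.2, -214.3, 31.0]] yaw 6.071722697034055 len 115.16579459476519 56.40646318847464 ctr [ 561.41215196 -208.17118913   31.        ]
[[615.7, -174.5, 52.0], [621.4, -229.8, 52.0], [503.7, -214.3, 52.0]] yaw 6.046520256303721 len 115.50776534830645 55.650418594558495 ctr [ 561.08634673 -208.23697051   52.        ]
```

Run:
```python
from h import *
plan(559.8,-207.8,100,185.96)
```

```text
shift cm [ 2.58  14.079 15.053] rot [-0.0001  0.0001 -0.0012] dist 20.772148081182056 clk 7.0167
```

Call:
{"fn": "carry_out", "kwargs": {"series": [[[0.5,2.5,0,0,0,0,2],[1.2,6,1,0,0,0,2],[1.9,9.5,3,0,0,0,2],[2.4,12.5,5.5,0,0,0,2],[2.6,14,8,0,0,0,2]]]}}

```text
clock: 7.43
eef_pos: [559.1, -204.0, 170.6]
tool_rot: [3.139, 0.001, -3.035]
force: [0.7, 0.3, -3.4]
width: 27.3
```

Call:
{"fn": "carry_out", "kwargs": {"series": [[[0,0.1,2,0,0,0,2],[0,0.1,5,0,0,0,2],[0,0.1,7,0,0,0,2],[0,0.1,7,0,0,0,2],[0,0.1,7,0,0,0,2]]]}}

```text
clock: 7.85
eef_pos: [559.1, -207.9, 99.9]
tool_rot: [3.141, -0.002, -3.039]
force: [0.0, -0.1, -1.2]
width: 27.5
```

Call:
{"fn": "carry_out", "kwargs": {"series": [[[0,0,0,0,0,0,2],[0,0,0,0,0,0,2],[0,0,0,0,0,0,2]]]}}

```text
clock: 8.1
eef_pos: [560.6, -208.5, 102.0]
tool_rot: [-3.14, 0.003, -3.04]
force: [0.7, -0.3, -2.6]
width: 27.0
```

Run:
```python
from h import *
plan(559.8,-207.8,70,185.96)
s,d=wrist('w8'); print(s['eef_pos'])
cv2.imwrite('pics/w8c.png',cv2.resize(d['img'][100:310,170:340],None,fx=3,fy=3,interpolation=cv2.INTER_CUBIC))
```

```text
shift cm [0.082 0.084 3.204] rot [-0.0012  0.0028 -0.0021] dist 3.2062473179095416 clk 8.1
[ 560.61091729 -208.52642253  102.04398399]
```

View pics/w8c.png

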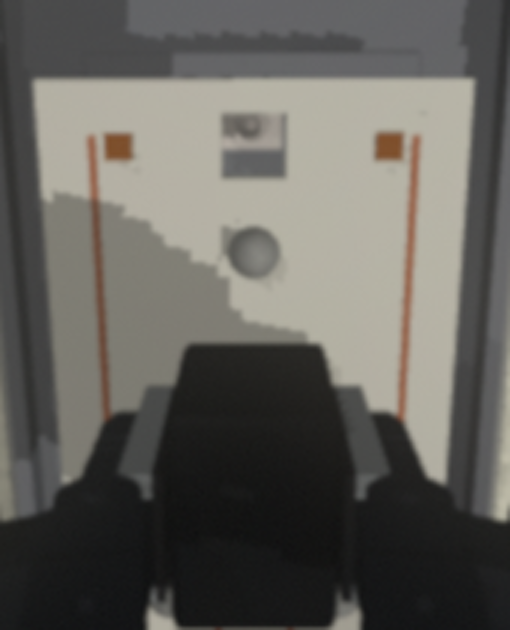

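Run:
```python
from h import *
s,d=wrist('w9'); T=tool(s); print(s['eef_pos'],s['tool_rot'])
t=ray(d,(252.0,141.4),52); h=T@np.array([*ray(d,(254.2,148.3),6,d['T_tool_cam']),1])
z=d['z_map']; 
u0,v0=(245,136)
vv,uu=np.mgrid[0:384,0:512]
P=np.stack([(uu-d['mtx'][0,2])/d['mtx'][0,0]*z,(vv-d['mtx'][1,2])/d['mtx'][1,1]*z,z],-1)
W=P@d['T'][:3,:3].T+d['T'][:3,3]
np.set_printoptions(linewidth=220)
print(np.round(W[135:162,241:268,2]).astype(int))
print('tip',t,'hole',h,'tip in tool frame minus hole', T[:3,:3].T@(t-h[:3]))
```

```text
[ 560.3926551  -208.44784463  101.82236803] [-3.14055568e+00  2.36214700e-03 -3.03968198e+00]
[[ 94  95  95  94  95  95  94  96  95  95  93  94  94  94  95  95  94  96  95  94  93  95  93  93  94  95  94]
 [ 94  94  94  95  95  94  94  95  94  94  95  94  95  95  94  95  94  95  95  94  94  95  95  93  94  95  94]
 [ 95  95  95  38  38  39  41  41  42  43  45  45  48  46  47  46  45  42  42  40  40  39  37  25  23  95  94]
 [ 95  94  94  37  38  39  40  42  44  46  46  48  47  50  49  48  44  44  43  40  38  38  37  24  24  95  94]
 [ 95  94  95  37  39  40  41  41  44  46  47  50  50  51  51  48  46  44  42  40  41  39  37  23  24  93  95]
 [ 96  94  93  36  38  40  41  42  45  46  48  51  51  51  49  48  48  47  43  41  41  39  37  25  24  95  95]
 [ 94  94  93  38  37  40  40  42  45  47  49  50  51  51  50  48  49  45  44  41  41  38  38  24  23  95  94]
 [ 95  94  94  36  37  39  38  41  45  45  48  50  50  50  51  48  46  45  43  40  40  39  38  24  24  94  95]
 [ 95  93  94  38  37  39  39  41  44  45  48  50  50  51  50  48  45  43  41  40  40  39  37  22  23  95  95]
 [ 94  
[... 1469 characters left out ...]
  23  25  24  23  24  25  23  22  24  24  23  23  23  24  24  23  92  93  95]
 [ 94  95  93  91  91  92  92  91  92  92  91  91  92  92  91  91  92  92  92  91  91  91  91  91  93  94  94]
 [ 95  94  94  95  94  95  95  94  95  94  94  95  95  94  94  94  95  95  94  94  95  95  94  94  95  95  95]
 [ 95  95  94  94  95  94  95  92  95  94  95  94  94  94  95  94  95  95  94  95  95  95  95  95  94  94  94]
 [ 94  94  95  95  94  94  94  94  94  94  94  94  94  95  95  93  94  95  95  95  93  94  94  94  95  94  95]]
tip [ 504.28013282 -214.79105403   52.        ] hole [ 504.5924648  -213.17146311   95.68907446    1.        ] tip in tool frame minus hole [ 0.57867812 -1.53410885 43.68944374]
```

Run:
```python
from h import *
s,d=wrist('w10'); T=tool(s); print(s['eef_pos'],s['tool_rot'])
t=ray(d,(253.6,141.),52); h=T@np.array([*ray(d,(254.5,147.5),6,d['T_tool_cam']),1])
print('tip',t,'hole',h,'tip - hole in tool', T[:3,:3].T@(t-h[:3]))
plan(559.8,-207.8,70,185.96)
```

```text
[ 560.18340673 -208.36324102  101.58036949] [-3.14076401e+00  1.90537097e-03 -3.03961343e+00]
tip [ 503.63970715 -213.60203522   52.        ] hole [ 503.93086243 -212.96982574   95.47188978    1.        ] tip - hole in tool [ 0.43683254 -0.5632622  43.47161803]
shift cm [0.014 0.052 3.13 ] rot [-0.0006  0.0014 -0.002 ] dist 3.1305862709721906 clk 8.25
```

Call:
{"fn": "carry_out", "kwargs": {"series": [[[0.02,0,0.8,0,0.001,-0.001,2],[0.02,0,1.8,0,0.001,-0.001,2],[0.02,0,2.7,0,0.001,-0.001,2],[0.02,0,3.3,0,0.001,-0.001,2],[0.02,0,3.5,0,0.001,-0.001,2]]]}}

```text
clock: 8.67
eef_pos: [558.1, -207.6, 63.4]
tool_rot: [3.14, -0.004, -3.038]
force: [0.2, -0.1, -1.5]
width: 27.1
```

Call:
{"fn": "carry_out", "kwargs": {"series": [[[0,0,0,0,0,0,2],[0,0,0,0,0,0,2],[0,0,0,0,0,0,2],[0,0,0,0,0,0,2],[0,0,0,0,0,0,2]]]}}

```text
clock: 9.08
eef_pos: [559.5, -208.2, 65.8]
tool_rot: [-3.141, -0.0, -3.038]
force: [-0.4, -0.2, -2.0]
width: 27.0
```

Run:
```python
from h import *
plan(559.8,-207.8,50,185.96)
s,d=wrist('w11'); print(s['eef_pos'],s['tool_rot'],s['force'])
cv2.imwrite('pics/w11c.png',cv2.resize(d['img'][100:310,170:340],None,fx=3,fy=3,interpolation=cv2.INTER_CUBIC))
z=d['z_map']; 
vv,uu=np.mgrid[0:384,0:512]
P=np.stack([(uu-d['mtx'][0,2])/d['mtx'][0,0]*z,(vv-d['mtx'][1,2])/d['mtx'][1,1]*z,z],-1)
W=P@d['T'][:3,:3].T+d['T'][:3,3]
np.set_printoptions(linewidth=220)
print(np.round(W[135:162,241:268,2]).astype(int))
```

```text
shift cm [-0.029  0.037  1.579] rot [-0.0003 -0.0003 -0.0009] dist 1.580169756097072 clk 9.0833
[ 559.54940965 -208.18961566   65.79490582] [-3.14128671e+00 -3.44437513e-04 -3.03845785e+00] [-0.37990743 -0.23513605 -1.96586211]
[[ 60  59  58  59  58  60  58  59  61  58  59  58  57  58  58  58  59  59  57  59  59  58  59  59  58  58  58]
 [ 58  59  58  60  58  58  59  59  58  58  58  58  58  59  59  58  59  58  59  60  59  59  58  59  59  57  59]
 [ 59  58  59  31  29  29  30  30  29  30  30  29  30  29  31  29  29  29  29  29  30  30  30  29  30  59  59]
 [ 58  59  58  30  29  39  36  38  37  38  37  38  41  38  37  38  37  37  37  37  31  30  30  30  30  59  58]
 [ 59  59  58  39  39  41  42  41  41  42  43  41  43  42  42  41  42  41  41  42  40  40  39  38  36  58  58]
 [ 59  59  59  40  41  41  41  41  42  42  44  44  44  44  44  43  42  41  42  41  42  38  38  39  35  58  59]
 [ 60  59  58  40  41  41  42  42  43  45  44  44  45  45  45  45  44  41  41  41  40  39  40  37  37  58  59]
 [ 57  59  59  40  41  41  42  42  44  45  46  46  47  46  48  46  44  43  43  42  40  40  39  
[... 1425 characters left out ...]
  29  29  29  30  31  55  59  58]
 [ 60  59  58  56  29  30  30  29  29  30  29  30  30  30  30  29  30  30  30  30  30  29  30  30  56  58  58]
 [ 58  59  57  55  23  24  23  23  24  23  24  24  23  23  24  24  24  23  23  24  24  24  24  23  56  60  59]
 [ 59  59  58  56  55  55  56  56  56  55  55  56  55  56  56  55  56  55  56  55  55  56  55  56  56  58  57]
 [ 57  58  59  58  59  58  58  59  59  59  59  59  59  57  58  59  58  58  59  58  58  58  58  58  58  58  58]
 [ 58  58  57  59  58  58  58  59  59  59  57  59  58  58  59  58  58  59  59  60  60  59  58  59  58  58  58]
 [ 59  58  59  58  58  59  58  57  59  59  58  59  58  59  58  57  59  58  58  59  57  58  59  57  59  58  58]]
```

View pics/w11c.png

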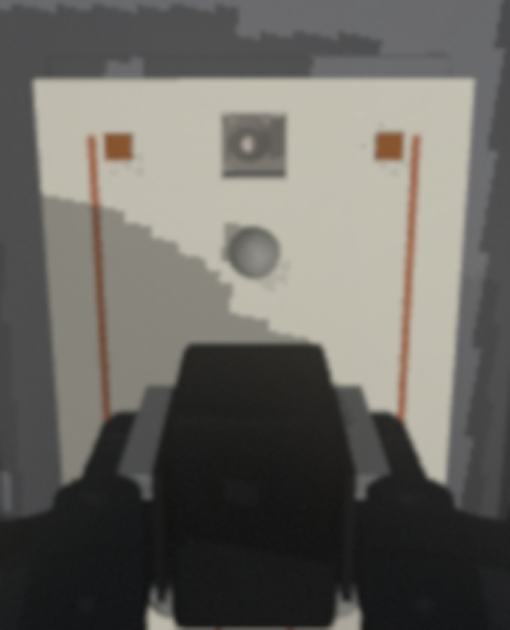

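The tip shows through hole 2 at about (253,147) and the hole centre is at (254.5,147.5). That is within 0.8 mm, so I nudge over and lower until contact.

Call:
{"fn": "carry_out", "kwargs": {"series": [[[-0.03,-0.06,0.3,0,0,-0.001,2],[-0.03,-0.06,0.6,0,0,-0.001,2],[-0.03,-0.06,0.8,0,0,-0.001,2],[-0.03,-0.06,0.8,0,0,-0.001,2],[-0.03,-0.06,0.8,0,0,-0.001,2]]]}}

```text
clock: 9.55
eef_pos: [559.4, -208.5, 57.1]
tool_rot: [3.141, -0.002, -3.037]
force: [0.1, -0.3, -1.8]
width: 26.9
```

Run:
```python
from h import *
plan(559.8,-207.8,50,185.96)
s,d=wrist('w12'); print(s['eef_pos'],s['tool_rot'],s['force'],s['torque'])
cv2.imwrite('pics/w12c.png',cv2.resize(d['img'][100:310,170:340],None,fx=3,fy=3,interpolation=cv2.INTER_CUBIC))
d=get_image('side');cv2.imwrite('pics/s12c.png',cv2.resize(d['img'][220:340,210:370],None,fx=4,fy=4,interpolation=cv2.INTER_CUBIC))
```

```text
shift cm [-0.046  0.066  0.705] rot [ 0.0003 -0.0016  0.0003] dist 0.7099986979821236 clk 9.55
[ 559.41986511 -208.50291284   57.05487251] [ 3.14128993e+00 -1.61238145e-03 -3.03729896e+00] [ 0.09826068 -0.31690118 -1.76919699] [ 0.00201502 -0.02527596  0.0124997 ]
```

View pics/w12c.png

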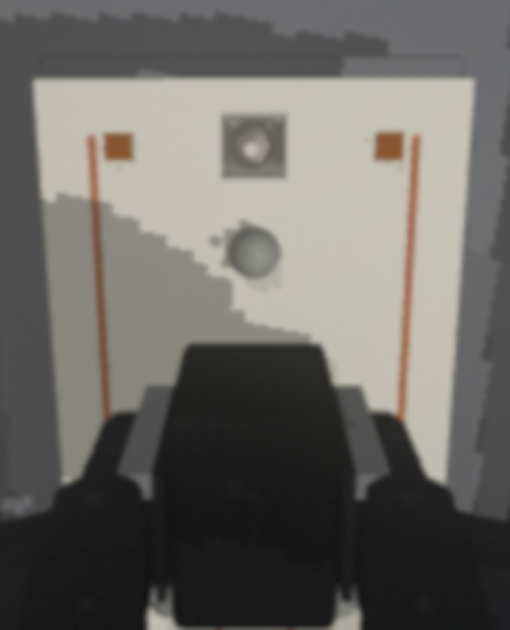

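View pics/s12c.png

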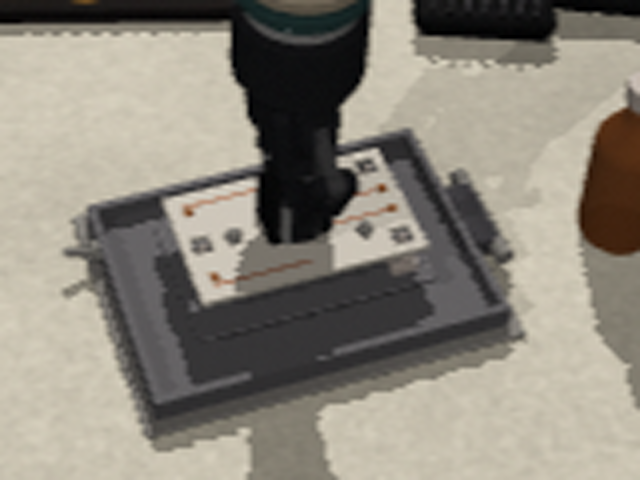

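The tip is centred in hole 2, and the side view shows post tips entering the other two holes. I continue down gently.

Call:
{"fn": "carry_out", "kwargs": {"series": [[[0,0,0.15,0,0,0,2],[0,0,0.3,0,0,0,2],[0,0,0.45,0,0,0,2],[0,0,0.6,0,0,0,2],[0,0,0.65,0,0,0,2]]]}}

```text
clock: 10.07
eef_pos: [559.5, -208.7, 50.6]
tool_rot: [3.142, -0.001, -3.037]
force: [-0.5, -1.6, -0.7]
width: 27.5
```

Call:
{"fn": "carry_out", "kwargs": {"series": [[[0,0,0,0,0,0,2],[0,0,0,0,0,0,2],[0,0,0,0,0,0,2]]]}}

```text
clock: 10.32
eef_pos: [559.6, -208.6, 50.9]
tool_rot: [3.142, -0.001, -3.037]
force: [0.2, 0.1, -1.6]
width: 26.9
```

Run:
```python
from h import *
s,d=wrist('w13'); print(s['eef_pos'],s['tool_rot'],s['force'],s['torque'])
cv2.imwrite('pics/w13c.png',cv2.resize(d['img'][100:310,170:340],None,fx=3,fy=3,interpolation=cv2.INTER_CUBIC))
```

```text
[ 559.64427315 -208.59472122   50.9122091 ] [ 3.14152246e+00 -1.01092726e-03 -3.03742932e+00] [ 0.18642778  0.0986283  -1.57336675] [0.00806626 0.00541343 0.00242608]
```

View pics/w13c.png

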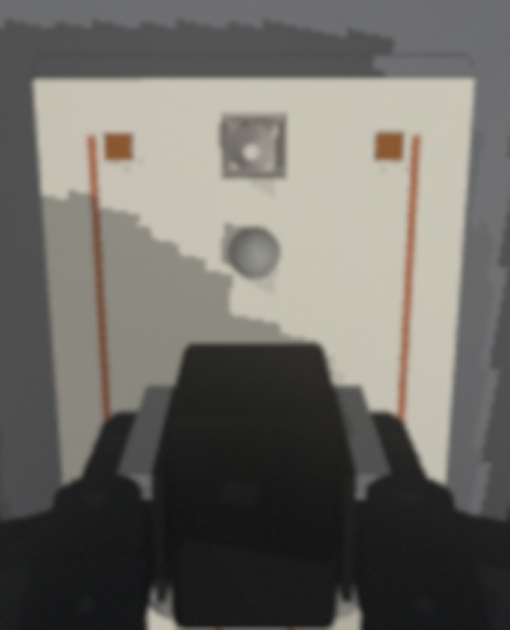

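Post 2 stands inside its hole and the underside is about 1 mm above the barbs. I lower a touch and release.

Call:
{"fn": "carry_out", "kwargs": {"series": [[[0,0,0.06,0,0,0,2],[0,0,0.06,0,0,0,2],[0,0,0.06,0,0,0,3.2],[0,0,0.06,0,0,0,4.5],[0,0,0.06,0,0,0,6]]]}}

```text
clock: 10.78
eef_pos: [559.8, -208.6, 50.5]
tool_rot: [-3.142, -0.001, -3.037]
force: [-0.1, -0.0, 0.4]
width: 55.3
```

Call:
{"fn": "carry_out", "kwargs": {"series": [[[0,0,0,0,0,0,6],[0,0,0,0,0,0,6],[0,0,-1.5,0,0,0,6],[0,0,-4,0,0,0,6],[0,0,-7.5,0,0,0,5]]]}}

```text
clock: 11.2
eef_pos: [557.7, -207.9, 123.8]
tool_rot: [3.139, -0.006, -3.037]
force: [0.6, -0.4, -0.0]
width: 50.3
```

Call:
{"fn": "carry_out", "kwargs": {"series": [[[0.5,0,-1.5,0,0,0,3],[1,0,-3,0,0,0,0],[1,0,-3,0,0,0,0],[1,0,-3,0,0,0,0],[1,0,-3,0,0,0,0]]]}}

```text
clock: 11.62
eef_pos: [549.5, -209.4, 154.6]
tool_rot: [3.141, -0.002, -3.037]
force: [0.4, 0.2, 0.4]
width: 0.0
```

Run:
```python
from h import *
s,d=wrist('w14'); print(s['eef_pos'],s['tool_rot'],s['force'],s['width'],s['clock'])
d=get_image('side');cv2.imwrite('pics/s14c.png',cv2.resize(d['img'][220:340,210:370],None,fx=4,fy=4,interpolation=cv2.INTER_CUBIC))
```

```text
[ 549.51863385 -209.40427459  154.56536738] [ 3.14105305e+00 -1.79345529e-03 -3.03735144e+00] [0.35166688 0.22509815 0.40896225] 0.02948001781128686 11.6167
```

View pics/w14.png

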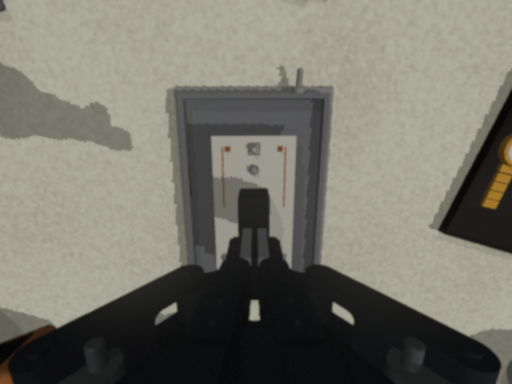

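View pics/s14c.png

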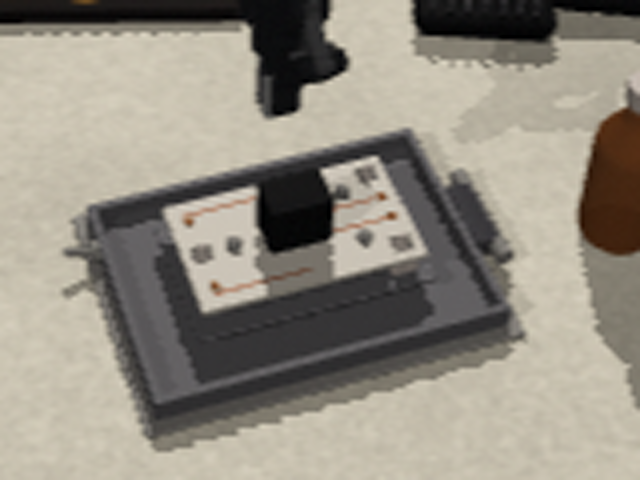

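Run:
```python
from h import *
# re-measure board at rest: hole2 & stud2 in wrist view
s,d=wrist('w15'); T=tool(s);print(s['eef_pos'])
cv2.imwrite('pics/w15c.png',cv2.resize(d['img'][125:235,195:315],None,fx=5,fy=5,interpolation=cv2.INTER_CUBIC))
for b in [(-58,0),(-38,0)]:
    c,sn=np.cos(np.radians(5.97)),np.sin(np.radians(5.97))
    print(b, proj(d,(561.3+c*b[0]-sn*b[1],-208.2+sn*b[0]+c*b[1],44 if b[0]==-58 else 50)))
plan(597,-186.4,70,185.97)
```

```text
[ 549.28602298 -209.26128581  154.01746556]
(-58, 0) [252.76970317 148.52548445]
(-38, 0) [252.77364395 170.66943171]
shift cm [-5.002  1.769  8.392] rot [ 0.001  -0.0028  0.0003] dist 9.92864300429944 clk 11.7667
```

View pics/w15c.png

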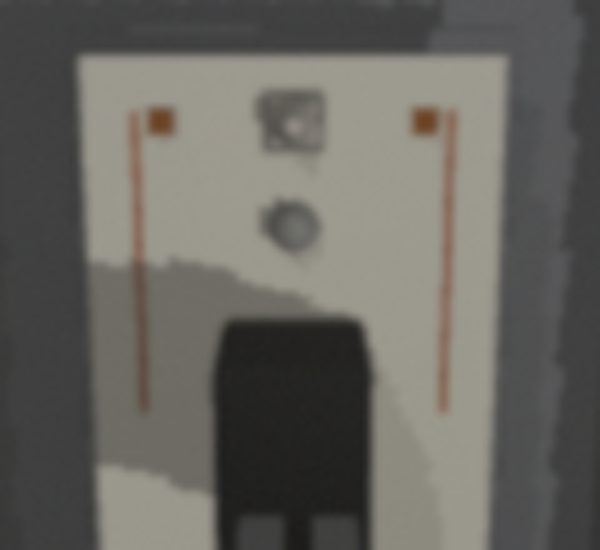

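The board sits level on the barbs. Hole 2 (253,149) and stud 2 (253,170) fall within 1 px of my prediction. I move over stud 0 with fingers shut.

Call:
{"fn": "carry_out", "kwargs": {"series": [[[-1.5,0.5,0.5,0,0,0,0],[-3.5,1.2,1,0,0,0,0],[-5,1.8,2.5,0,-0.002,0,0],[-5,1.8,5,0,-0.002,0,0],[-5,1.8,7.5,0,-0.002,0,0]]]}}

```text
clock: 12.18
eef_pos: [599.1, -185.3, 79.1]
tool_rot: [3.141, 0.003, -3.035]
force: [-1.1, -0.7, -0.5]
width: 0.1
```

Call:
{"fn": "carry_out", "kwargs": {"series": [[[0,0,0,0,0,0,0],[0,0,0,0,0,0,0],[0,0,0,0,0,0,0],[0,0,0,0,0,0,0],[0,0,0,0,0,0,0]]]}}

```text
clock: 12.6
eef_pos: [598.6, -187.0, 81.8]
tool_rot: [-3.141, 0.003, -3.038]
force: [0.7, 0.3, 0.9]
width: -0.1
```

Run:
```python
from h import *
plan(597,-186.4,52,185.97)
s=read_state(); print(s['eef_pos'],s['force'])
d=get_image('side');cv2.imwrite('pics/s16c.png',cv2.resize(d['img'][220:340,210:370],None,fx=4,fy=4,interpolation=cv2.INTER_CUBIC))
```

```text
shift cm [0.158 0.082 2.981] rot [-0.001   0.0035 -0.0004] dist 2.9863818129313167 clk 12.6
[ 598.55091946 -187.03428362   81.81677324] [0.66536854 0.3264852  0.85265455]
```

View pics/s16c.png

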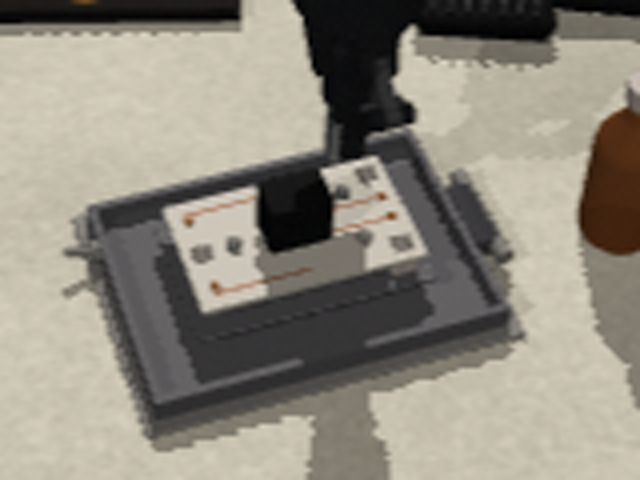

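Call:
{"fn": "carry_out", "kwargs": {"series": [[[0.16,0.08,0.7,0,0.003,0,0],[0.16,0.08,1.5,0,0.003,0,0],[0.16,0.08,2.1,0,0.003,0,0],[0.16,0.08,2.4,0,0.003,0,0],[0.16,0.08,2.5,0,0.003,0,0]]]}}

```text
clock: 13.07
eef_pos: [595.2, -185.7, 54.0]
tool_rot: [3.141, -0.004, -3.037]
force: [-0.4, 0.7, 0.5]
width: -0.1
```

Call:
{"fn": "carry_out", "kwargs": {"series": [[[0,0,0,0,0,0,0],[0,0,0,0,0,0,0],[0,0,0,0,0,0,0],[0,0,0,0,0,0,0]]]}}

```text
clock: 13.4
eef_pos: [596.1, -186.0, 55.5]
tool_rot: [-3.141, -0.002, -3.037]
force: [-0.1, -0.3, -0.3]
width: 0.3
```

Run:
```python
from h import *
plan(597,-186.4,50,185.97)
s,d=wrist('w17'); print(s['eef_pos'],s['force'])
d=get_image('side');cv2.imwrite('pics/s17c.png',cv2.resize(d['img'][220:340,210:370],None,fx=4,fy=4,interpolation=cv2.INTER_CUBIC))
```

```text
shift cm [-0.082 -0.049  0.551] rot [-0.0002 -0.0015 -0.    ] dist 0.559347972923185 clk 13.4
[ 596.14447834 -185.99447085   55.51277102] [-0.13837266 -0.25490282 -0.30539656]
```

View pics/s17c.png

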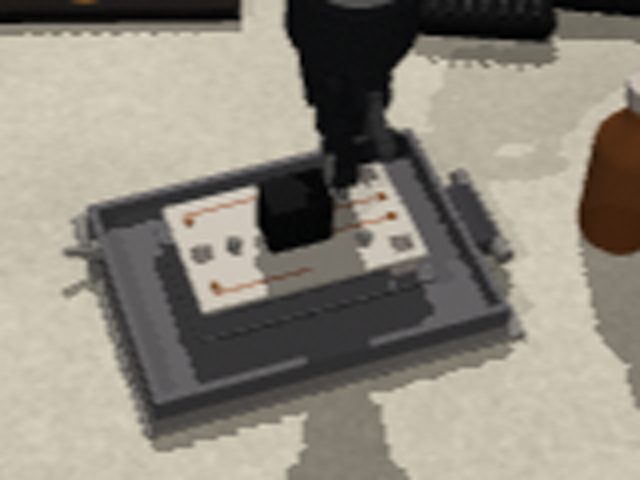

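View pics/w17.png

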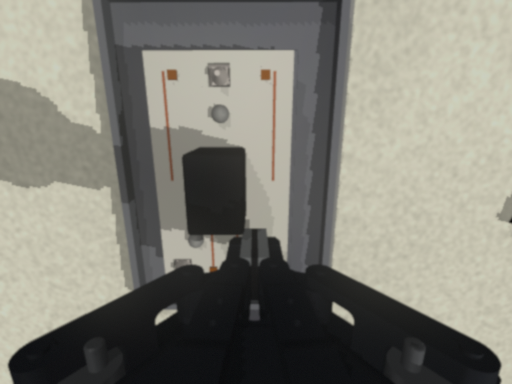

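The fingertip is just above stud 0, clear of the block. Now I feel my way down.

Call:
{"fn": "carry_out", "kwargs": {"series": [[[-0.05,-0.03,0.15,0,0,0,0],[-0.05,-0.03,0.3,0,0,0,0],[-0.05,-0.03,0.45,0,0,0,0],[-0.05,-0.03,0.55,0,0,0,0],[-0.05,-0.03,0.6,0,0,0,0]]]}}

```text
clock: 13.92
eef_pos: [596.4, -186.1, 49.2]
tool_rot: [3.142, -0.002, -3.037]
force: [-0.4, -0.7, 3.2]
width: -0.1
```

Call:
{"fn": "carry_out", "kwargs": {"series": [[[0,0,0.05,0,0,0,0],[0,0,0.1,0,0,0,0],[0,0,0.1,0,0,0,0]]]}}

```text
clock: 14.17
eef_pos: [596.5, -186.2, 48.4]
tool_rot: [3.142, -0.002, -3.037]
force: [-0.3, 0.0, 2.3]
width: -0.2
```

Call:
{"fn": "carry_out", "kwargs": {"series": [[[0,0,0.05,0,0,0,0],[0,0,0.1,0,0,0,0],[0,0,0.1,0,0,0,0]]]}}

```text
clock: 14.42
eef_pos: [596.5, -186.2, 47.3]
tool_rot: [3.142, -0.002, -3.037]
force: [-1.0, 1.0, 2.9]
width: -0.3
```

Call:
{"fn": "carry_out", "kwargs": {"series": [[[0,0,0.04,0,0,0,0],[0,0,0.07,0,0,0,0],[0,0,0.07,0,0,0,0]]]}}

```text
clock: 14.67
eef_pos: [596.5, -186.2, 46.5]
tool_rot: [-3.142, -0.002, -3.037]
force: [-1.3, -0.7, 3.3]
width: -0.1
```

Call:
{"fn": "carry_out", "kwargs": {"series": [[[0,0,0.04,0,0,0,0],[0,0,0.07,0,0,0,0],[0,0,0.07,0,0,0,0]]]}}

```text
clock: 14.92
eef_pos: [596.4, -186.2, 45.8]
tool_rot: [3.142, -0.002, -3.037]
force: [0.0, -0.3, 3.7]
width: 0.2
```

Call:
{"fn": "carry_out", "kwargs": {"series": [[[0,0,0.04,0,0,0,0],[0,0,0.07,0,0,0,0],[0,0,0.07,0,0,0,0]]]}}

```text
clock: 15.17
eef_pos: [596.5, -186.2, 45.1]
tool_rot: [-3.142, -0.002, -3.037]
force: [-0.7, 0.1, 3.6]
width: 0.1
```

Call:
{"fn": "carry_out", "kwargs": {"series": [[[0,0,0.04,0,0,0,0],[0,0,0.07,0,0,0,0],[0,0,0.07,0,0,0,0]]]}}

```text
clock: 15.42
eef_pos: [596.5, -186.2, 44.4]
tool_rot: [3.142, -0.002, -3.037]
force: [-0.6, 0.5, 4.1]
width: 0.1
```

Call:
{"fn": "carry_out", "kwargs": {"series": [[[0,0,0.04,0,0,0,0],[0,0,0.07,0,0,0,0],[0,0,0.07,0,0,0,0]]]}}

```text
clock: 15.67
eef_pos: [596.5, -186.2, 43.7]
tool_rot: [3.142, -0.002, -3.037]
force: [-0.4, -0.0, 4.2]
width: 0.3
```

Call:
{"fn": "carry_out", "kwargs": {"series": [[[0,0,0.04,0,0,0,0],[0,0,0.07,0,0,0,0],[0,0,0.07,0,0,0,0]]]}}

```text
clock: 15.92
eef_pos: [596.5, -186.2, 43.0]
tool_rot: [3.142, -0.002, -3.037]
force: [-1.1, 1.3, 4.2]
width: -0.2
```

Call:
{"fn": "carry_out", "kwargs": {"series": [[[0,0,0.04,0,0,0,0],[0,0,0.07,0,0,0,0],[0,0,0.07,0,0,0,0]]]}}

```text
clock: 16.17
eef_pos: [596.5, -186.1, 42.4]
tool_rot: [3.142, -0.002, -3.037]
force: [-0.6, 0.4, 5.8]
width: -0.2
```

Call:
{"fn": "carry_out", "kwargs": {"series": [[[0,0,0.02,0,0,0,0],[0,0,0.04,0,0,0,0],[0,0,0.04,0,0,0,0]]]}}

```text
clock: 16.42
eef_pos: [596.5, -186.1, 42.2]
tool_rot: [3.142, -0.002, -3.037]
force: [-1.4, 0.5, 6.1]
width: -0.2
```

Call:
{"fn": "carry_out", "kwargs": {"series": [[[0,0,0.02,0,0,0,0],[0,0,0.04,0,0,0,0],[0,0,0.04,0,0,0,0]]]}}

```text
clock: 16.67
eef_pos: [596.6, -186.1, 42.0]
tool_rot: [-3.142, -0.002, -3.037]
force: [-0.6, 0.2, 7.6]
width: 0.1
```

Call:
{"fn": "carry_out", "kwargs": {"series": [[[0,0,0.02,0,0,0,0],[0,0,0.05,0,0,0,0],[0,0,0.05,0,0,0,0]]]}}

```text
clock: 16.92
eef_pos: [596.6, -186.1, 41.6]
tool_rot: [-3.142, -0.002, -3.037]
force: [-1.6, 0.6, 9.2]
width: 0.1
```

Call:
{"fn": "carry_out", "kwargs": {"series": [[[0,0,0.02,0,0,0,0],[0,0,0.05,0,0,0,0],[0,0,0.05,0,0,0,0]]]}}

```text
clock: 17.17
eef_pos: [596.7, -186.1, 41.3]
tool_rot: [-3.142, -0.001, -3.037]
force: [-2.1, 1.1, 10.1]
width: 0.1
```

Call:
{"fn": "carry_out", "kwargs": {"series": [[[0,0,0.02,0,0,0,0],[0,0,0.05,0,0,0,0],[0,0,0.05,0,0,0,0]]]}}

```text
clock: 17.42
eef_pos: [596.8, -186.1, 41.0]
tool_rot: [-3.142, -0.001, -3.037]
force: [-2.4, 0.5, 11.6]
width: -0.2
```

Call:
{"fn": "carry_out", "kwargs": {"series": [[[0,0,0.02,0,0,0,0],[0,0,0.05,0,0,0,0],[0,0,0.05,0,0,0,0]]]}}

```text
clock: 17.67
eef_pos: [596.8, -185.8, 39.8]
tool_rot: [3.141, -0.001, -3.037]
force: [-0.3, 1.6, 3.0]
width: 0.2
```

Click felt: the push dropped from 11.6 to 3.0 N. I follow through gently until it rises again.

Call:
{"fn": "carry_out", "kwargs": {"series": [[[0,0,0.04,0,0,0,0],[0,0,0.08,0,0,0,0],[0,0,0.08,0,0,0,0]]]}}

```text
clock: 17.92
eef_pos: [596.8, -185.8, 38.6]
tool_rot: [3.141, -0.001, -3.037]
force: [0.9, 1.5, 4.7]
width: 0.1
```

Call:
{"fn": "carry_out", "kwargs": {"series": [[[0,0,0.04,0,0,0,0],[0,0,0.08,0,0,0,0],[0,0,0.08,0,0,0,0]]]}}

```text
clock: 18.17
eef_pos: [596.8, -185.9, 37.9]
tool_rot: [3.141, -0.001, -3.037]
force: [1.2, 2.1, 4.2]
width: 0.1
```

Call:
{"fn": "carry_out", "kwargs": {"series": [[[0,0,0.04,0,0,0,0],[0,0,0.07,0,0,0,0],[0,0,0.07,0,0,0,0]]]}}

```text
clock: 18.42
eef_pos: [596.8, -185.9, 37.4]
tool_rot: [3.141, -0.001, -3.037]
force: [0.2, 2.1, 4.8]
width: 0.0
```

Call:
{"fn": "carry_out", "kwargs": {"series": [[[0,0,0.03,0,0,0,0],[0,0,0.07,0,0,0,0],[0,0,0.07,0,0,0,0]]]}}

```text
clock: 18.67
eef_pos: [596.8, -186.0, 37.0]
tool_rot: [3.142, -0.001, -3.037]
force: [-0.4, 2.4, 8.4]
width: -0.1
```

The push rises steeply, so post 0 is home. I retract and move over stud 1.

Call:
{"fn": "carry_out", "kwargs": {"series": [[[0,0,-0.5,0,0,0,0],[0,0,-1.5,0,0,0,0],[0,0,-3,0,0,0,0],[0,0,-4.5,0,0,0,0],[0,0,-5.5,0,0,0,0]]]}}

```text
clock: 19.08
eef_pos: [595.9, -187.3, 92.8]
tool_rot: [-3.141, -0.003, -3.038]
force: [-0.3, 0.2, -0.2]
width: 0.0
```

Run:
```python
from h import *
plan(600.5,-222,60,185.97)
s,d=wrist('w18')
d=get_image('side');cv2.imwrite('pics/s18c.png',cv2.resize(d['img'][220:340,210:370],None,fx=4,fy=4,interpolation=cv2.INTER_CUBIC))
```

```text
shift cm [-0.105 -3.496  3.279] rot [-0.0011 -0.0027 -0.0009] dist 4.794238664592256 clk 19.0833
```

View pics/s18c.png

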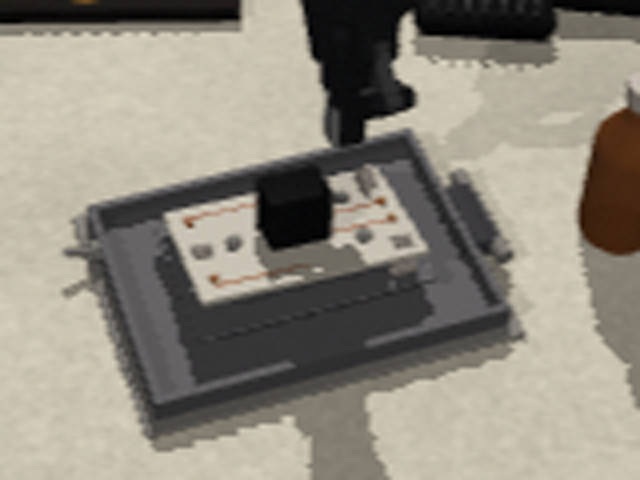

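View pics/w18.png

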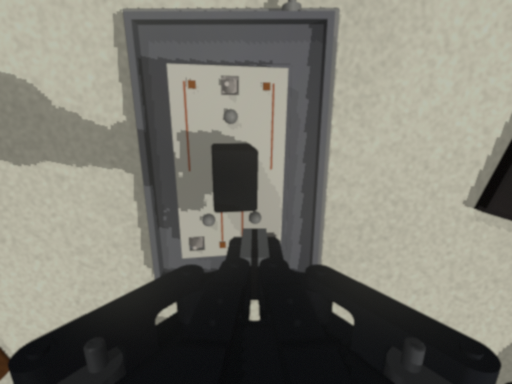

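Post 0 now stands through its hole at (366,180) in the side crop, and the board is tipped there. Next is stud 1.

Call:
{"fn": "carry_out", "kwargs": {"series": [[[-0.05,-1.5,0.3,0,-0.002,0,0],[-0.1,-3,0.6,0,-0.002,0,0],[-0.1,-3.5,1.2,0,-0.002,0,0],[-0.1,-3.5,2.2,0,-0.002,0,0],[-0.1,-3.5,2.9,0,-0.002,0,0]]]}}

```text
clock: 19.6
eef_pos: [599.8, -221.8, 60.3]
tool_rot: [3.141, -0.002, -3.039]
force: [-0.1, -0.2, 0.6]
width: -0.2
```

Call:
{"fn": "carry_out", "kwargs": {"series": [[[0,0,0,0,0,0,0],[0,0,0,0,0,0,0],[0,0,0,0,0,0,0],[0,0,0,0,0,0,0],[0,0,0,0,0,0,0]]]}}

```text
clock: 20.02
eef_pos: [601.5, -220.6, 63.0]
tool_rot: [-3.141, 0.001, -3.037]
force: [-0.0, -0.5, -0.3]
width: 0.3
```

Run:
```python
from h import *
plan(600.5,-222,50,185.97)
s,d=wrist('w19');print(s['eef_pos'],s['force'])
```

```text
shift cm [ 0.118 -0.131  1.298] rot [-0.0002  0.0008  0.0006] dist 1.3101482768990635 clk 20.0167
[ 601.52795666 -220.57349238   62.98295929] [-0.04034269 -0.47309863 -0.25158924]
```

View pics/w19.png

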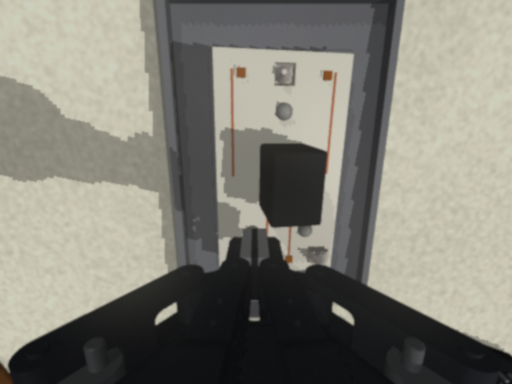

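Call:
{"fn": "carry_out", "kwargs": {"series": [[[0.1,-0.13,0.3,0,0,0,0],[0.1,-0.13,0.6,0,0,0,0],[0.1,-0.13,0.9,0,0,0,0],[0.1,-0.13,1.1,0,0,0,0],[0.1,-0.13,1.2,0,0,0,0]]]}}

```text
clock: 20.48
eef_pos: [599.9, -222.2, 50.0]
tool_rot: [3.141, -0.001, -3.037]
force: [-0.5, 0.5, 0.9]
width: -0.6
```

Call:
{"fn": "carry_out", "kwargs": {"series": [[[0,0,0,0,0,0,0],[0,0,0.05,0,0,0,0],[0,0,0.1,0,0,0,0],[0,0,0.1,0,0,0,0]]]}}

```text
clock: 20.82
eef_pos: [600.3, -222.3, 49.7]
tool_rot: [-3.141, 0.0, -3.037]
force: [-0.2, -0.2, 0.7]
width: -0.4
```

Call:
{"fn": "carry_out", "kwargs": {"series": [[[0,0,0.1,0,0,0,0],[0,0,0.2,0,0,0,0],[0,0,0.3,0,0,0,0],[0,0,0.3,0,0,0,0]]]}}

```text
clock: 21.15
eef_pos: [600.4, -222.4, 46.6]
tool_rot: [-3.141, 0.0, -3.038]
force: [-1.1, 0.2, 3.3]
width: 0.3
```

Call:
{"fn": "carry_out", "kwargs": {"series": [[[0,0,0.1,0,0,0,0],[0,0,0.2,0,0,0,0],[0,0,0.25,0,0,0,0],[0,0,0.25,0,0,0,0]]]}}

```text
clock: 21.48
eef_pos: [600.4, -222.3, 44.1]
tool_rot: [-3.141, 0.0, -3.037]
force: [-0.7, 0.6, 3.7]
width: -0.1
```

Call:
{"fn": "carry_out", "kwargs": {"series": [[[0,0,0.04,0,0,0,0],[0,0,0.08,0,0,0,0],[0,0,0.1,0,0,0,0],[0,0,0.1,0,0,0,0]]]}}

```text
clock: 21.82
eef_pos: [600.5, -222.3, 43.1]
tool_rot: [-3.141, 0.0, -3.037]
force: [-0.0, -0.9, 4.5]
width: -0.1
```

Call:
{"fn": "carry_out", "kwargs": {"series": [[[0,0,0.04,0,0,0,0],[0,0,0.08,0,0,0,0],[0,0,0.1,0,0,0,0],[0,0,0.1,0,0,0,0]]]}}

```text
clock: 22.15
eef_pos: [600.4, -222.3, 42.1]
tool_rot: [-3.141, 0.0, -3.037]
force: [-0.3, -0.5, 4.4]
width: -0.2
```

Call:
{"fn": "carry_out", "kwargs": {"series": [[[0,0,0.03,0,0,0,0],[0,0,0.06,0,0,0,0],[0,0,0.06,0,0,0,0]]]}}

```text
clock: 22.4
eef_pos: [600.5, -222.4, 41.7]
tool_rot: [-3.141, 0.0, -3.037]
force: [-0.0, -0.2, 5.0]
width: -0.2
```

Call:
{"fn": "carry_out", "kwargs": {"series": [[[0,0,0.03,0,0,0,0],[0,0,0.06,0,0,0,0],[0,0,0.06,0,0,0,0]]]}}

```text
clock: 22.65
eef_pos: [600.5, -222.4, 41.2]
tool_rot: [-3.141, 0.001, -3.037]
force: [0.0, -0.4, 7.1]
width: -0.4
```

Call:
{"fn": "carry_out", "kwargs": {"series": [[[0,0,0.03,0,0,0,0],[0,0,0.06,0,0,0,0],[0,0,0.06,0,0,0,0]]]}}

```text
clock: 22.9
eef_pos: [600.5, -222.9, 40.2]
tool_rot: [-3.141, 0.001, -3.038]
force: [0.8, -0.7, 4.2]
width: 0.0
```

Call:
{"fn": "carry_out", "kwargs": {"series": [[[0,0,0.03,0,0,0,0],[0,0,0.06,0,0,0,0],[0,0,0.06,0,0,0,0]]]}}

```text
clock: 23.15
eef_pos: [600.4, -222.7, 39.6]
tool_rot: [-3.141, 0.0, -3.038]
force: [1.0, -1.8, 3.2]
width: 0.1
```

Call:
{"fn": "carry_out", "kwargs": {"series": [[[0,0,0.04,0,0,0,0],[0,0,0.08,0,0,0,0],[0,0,0.08,0,0,0,0]]]}}

```text
clock: 23.4
eef_pos: [600.4, -222.6, 38.8]
tool_rot: [-3.141, 0.0, -3.038]
force: [1.2, -3.1, 3.7]
width: -0.1
```

Call:
{"fn": "carry_out", "kwargs": {"series": [[[0,0,0.04,0,0,0,0],[0,0,0.08,0,0,0,0],[0,0,0.08,0,0,0,0]]]}}

```text
clock: 23.65
eef_pos: [600.3, -222.5, 38.0]
tool_rot: [-3.141, 0.0, -3.038]
force: [1.5, -2.6, 3.8]
width: 0.2
```

Call:
{"fn": "carry_out", "kwargs": {"series": [[[0,0,0.04,0,0,0,0],[0,0,0.07,0,0,0,0],[0,0,0.07,0,0,0,0]]]}}

```text
clock: 23.9
eef_pos: [600.3, -222.4, 37.4]
tool_rot: [-3.141, 0.0, -3.037]
force: [1.6, -2.8, 4.2]
width: -0.1
```

Call:
{"fn": "carry_out", "kwargs": {"series": [[[0,0,0.04,0,0,0,0],[0,0,0.07,0,0,0,0],[0,0,0.07,0,0,0,0]]]}}

```text
clock: 24.15
eef_pos: [600.3, -222.4, 36.7]
tool_rot: [-3.141, 0.0, -3.038]
force: [1.9, -3.2, 4.7]
width: 0.1
```

Call:
{"fn": "carry_out", "kwargs": {"series": [[[0,0,0.03,0,0,0,0],[0,0,0.06,0,0,0,0],[0,0,0.06,0,0,0,0]]]}}

```text
clock: 24.4
eef_pos: [600.3, -222.3, 36.1]
tool_rot: [-3.141, 0.0, -3.037]
force: [0.9, -3.5, 5.3]
width: -0.1
```

Call:
{"fn": "carry_out", "kwargs": {"series": [[[0,0,0.03,0,0,0,0],[0,0,0.06,0,0,0,0],[0,0,0.06,0,0,0,0]]]}}

```text
clock: 24.65
eef_pos: [600.4, -222.5, 35.8]
tool_rot: [-3.141, 0.0, -3.038]
force: [0.4, -2.8, 6.3]
width: 0.0
```

Call:
{"fn": "carry_out", "kwargs": {"series": [[[0,0,0.03,0,0,0,0],[0,0,0.06,0,0,0,0],[0,0,0.06,0,0,0,0]]]}}

```text
clock: 24.9
eef_pos: [600.5, -222.5, 35.6]
tool_rot: [-3.141, 0.0, -3.038]
force: [-0.4, -2.6, 9.2]
width: 0.2
```

The push rises steeply again. I retract and check.

Call:
{"fn": "carry_out", "kwargs": {"series": [[[0,0,-0.5,0,0,0,0],[0,0,-1.5,0,0,0,0],[0,0,-3.5,0,0,0,0],[0.5,0,-6,0,0,0,0],[1,0,-8,0,0,0,0]]]}}

```text
clock: 25.32
eef_pos: [589.2, -221.4, 115.4]
tool_rot: [3.139, -0.003, -3.036]
force: [0.7, -0.4, 0.9]
width: -0.3
```

Run:
```python
from h import *
s,d=wrist('w20');print(s['eef_pos'])
plan(523.5,-212.2,100,185.97)
z=d['z_map']; vv,uu=np.mgrid[0:384,0:512]
P=np.stack([(uu-d['mtx'][0,2])/d['mtx'][0,0]*z,(vv-d['mtx'][1,2])/d['mtx'][1,1]*z,z],-1)
W=P@d['T'][:3,:3].T+d['T'][:3,3]
c,sn=np.cos(np.radians(5.97)),np.sin(np.radians(5.97))
for b in [(-66,30),(-66,-30),(-30,32),(-30,-32),(0,32),(0,-32),(25,32),(25,-32),(65,0),(65,15),(65,-15)]:
    p=(561.3+c*b[0]-sn*b[1],-208.2+sn*b[0]+c*b[1],40); u,v=np.round(proj(d,p)).astype(int)
    print(b,(u,v),np.round(np.median(W[v-1:v+2,u-1:u+2,2]),1))
d=get_image('side');cv2.imwrite('pics/s20c.png',cv2.resize(d['img'][220:340,210:370],None,fx=4,fy=4,interpolation=cv2.INTER_CUBIC))
```

```text
[ 589.16053738 -221.38903863  115.35970151]
shift cm [6.521 1.742 1.922] rot [0.     0.0017 0.0003] dist 7.0183388836886165 clk 25.3667
(-66, 30) (np.int64(313), np.int64(92)) 43.5
(-66, -30) (np.int64(235), np.int64(92)) 43.0
(-30, 32) (np.int64(312), np.int64(140)) 40.6
(-30, -32) (np.int64(233), np.int64(140)) 40.5
(0, 32) (np.int64(310), np.int64(176)) 38.6
(0, -32) (np.int64(234), np.int64(176)) 38.5
(25, 32) (np.int64(309), np.int64(205)) 36.7
(25, -32) (np.int64(234), np.int64(205)) 36.3
(65, 0) (np.int64(271), np.int64(247)) 134.5
(65, 15) (np.int64(287), np.int64(247)) 33.4
(65, -15) (np.int64(254), np.int64(247)) 142.3
```

View pics/s20c.png

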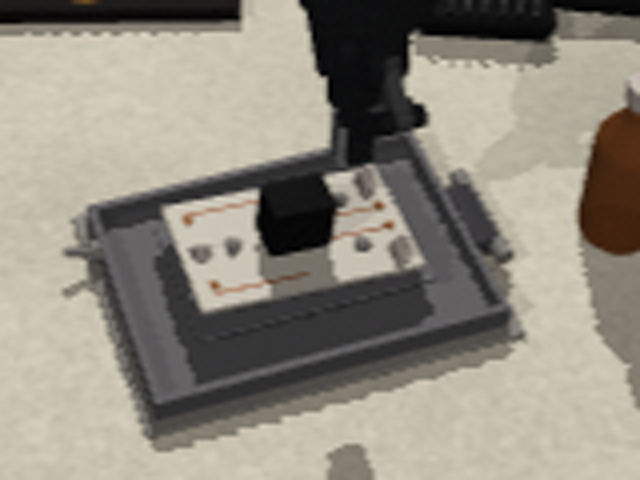

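View pics/w20.png

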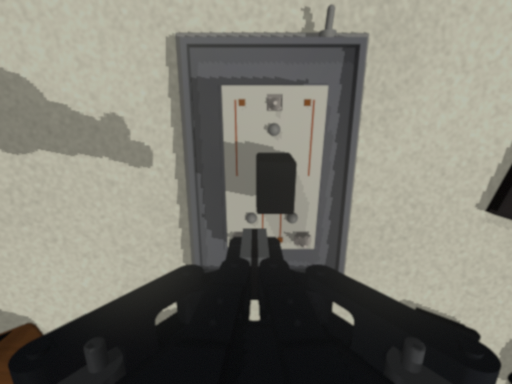

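Both posts 0 and 1 stand through. The depth map shows the board level across y and low at its +x end, as expected. Now stud 2.

Call:
{"fn": "carry_out", "kwargs": {"series": [[[1.5,0.4,-0.3,0,0,0,0],[4,1.1,-0.3,0,0.001,0,0],[6,1.6,0,0,0.001,0,0],[6.5,1.75,1,0,0.001,0,0],[6.5,1.75,2.5,0,0.001,0,0]]]}}

```text
clock: 25.83
eef_pos: [521.1, -211.4, 89.7]
tool_rot: [3.14, -0.004, -3.037]
force: [-0.4, 0.4, -0.3]
width: -0.1
```

Call:
{"fn": "carry_out", "kwargs": {"series": [[[0,0,0,0,0,0,0],[0,0,0,0,0,0,0],[0,0,0,0,0,0,0],[0,0,0,0,0,0,0],[0,0,0,0,0,0,0]]]}}

```text
clock: 26.25
eef_pos: [524.3, -212.6, 90.3]
tool_rot: [-3.141, -0.0, -3.037]
force: [-0.1, -0.2, -0.2]
width: 0.1
```

Run:
```python
from h import *
plan(523.5,-212.2,60,185.97)
s,d=wrist('w21');print(s['eef_pos'])
```

```text
shift cm [0.077 0.05  3.03 ] rot [-0.0002 -0.0003  0.0002] dist 3.030903869141183 clk 26.25
[ 524.32452296 -212.61282407   90.29500891]
```

View pics/w21.png

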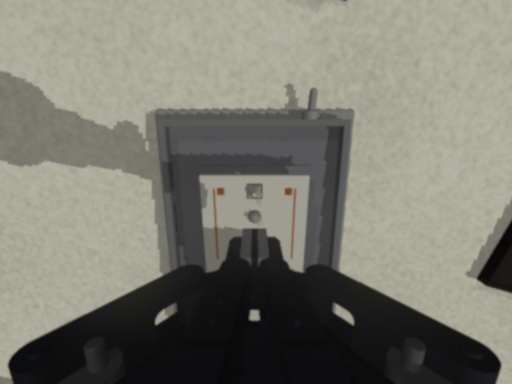

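Call:
{"fn": "carry_out", "kwargs": {"series": [[[0.07,0.05,0.8,0,0,0,0],[0.07,0.05,1.8,0,0,0,0],[0.07,0.05,2.6,0,0,0,0],[0.07,0.05,3.2,0,0,0,0],[0.07,0.05,3.5,0,0,0,0]]]}}

```text
clock: 26.72
eef_pos: [522.1, -211.9, 53.2]
tool_rot: [3.141, -0.003, -3.037]
force: [-0.2, -0.1, 0.5]
width: -0.2
```

Call:
{"fn": "carry_out", "kwargs": {"series": [[[0,0,0,0,0,0,0],[0,0,0,0,0,0,0],[0,0,0.2,0,0,0,0],[0,0,0.4,0,0,0,0],[0,0,0.4,0,0,0,0]]]}}

```text
clock: 27.13
eef_pos: [523.0, -212.2, 50.8]
tool_rot: [3.142, -0.001, -3.037]
force: [-0.5, -0.1, 0.1]
width: 0.0
```

Call:
{"fn": "carry_out", "kwargs": {"series": [[[0,0,0.1,0,0,0,0],[0,0,0.2,0,0,0,0],[0,0,0.3,0,0,0,0],[0,0,0.4,0,0,0,0],[0,0,0.4,0,0,0,0]]]}}

```text
clock: 27.55
eef_pos: [523.1, -212.3, 46.9]
tool_rot: [-3.141, -0.001, -3.037]
force: [-0.2, 0.5, 3.4]
width: -0.0
```

Call:
{"fn": "carry_out", "kwargs": {"series": [[[0,0,0.1,0,0,0,0],[0,0,0.2,0,0,0,0],[0,0,0.3,0,0,0,0],[0,0,0.3,0,0,0,0]]]}}

```text
clock: 27.88
eef_pos: [523.1, -212.3, 43.8]
tool_rot: [-3.141, -0.001, -3.037]
force: [-0.1, 0.4, 4.4]
width: 0.0
```

Call:
{"fn": "carry_out", "kwargs": {"series": [[[0,0,0.04,0,0,0,0],[0,0,0.08,0,0,0,0],[0,0,0.12,0,0,0,0],[0,0,0.12,0,0,0,0]]]}}

```text
clock: 28.22
eef_pos: [523.1, -212.3, 42.7]
tool_rot: [-3.141, -0.001, -3.037]
force: [-0.3, -0.9, 4.2]
width: 0.5
```

Call:
{"fn": "carry_out", "kwargs": {"series": [[[0,0,0.04,0,0,0,0],[0,0,0.08,0,0,0,0],[0,0,0.1,0,0,0,0],[0,0,0.1,0,0,0,0]]]}}

```text
clock: 28.55
eef_pos: [523.1, -212.3, 41.6]
tool_rot: [-3.142, -0.001, -3.037]
force: [-1.3, 0.3, 4.9]
width: -0.2
```

Call:
{"fn": "carry_out", "kwargs": {"series": [[[0,0,0.03,0,0,0,0],[0,0,0.06,0,0,0,0],[0,0,0.06,0,0,0,0]]]}}

```text
clock: 28.8
eef_pos: [523.1, -212.3, 41.0]
tool_rot: [-3.142, -0.001, -3.037]
force: [-0.2, 0.2, 3.9]
width: -0.4
```

Call:
{"fn": "carry_out", "kwargs": {"series": [[[0,0,0.03,0,0,0,0],[0,0,0.06,0,0,0,0],[0,0,0.06,0,0,0,0]]]}}

```text
clock: 29.05
eef_pos: [523.1, -212.3, 40.6]
tool_rot: [-3.142, -0.001, -3.037]
force: [-0.7, -1.1, 5.8]
width: 0.0
```

Call:
{"fn": "carry_out", "kwargs": {"series": [[[0,0,0.03,0,0,0,0],[0,0,0.06,0,0,0,0],[0,0,0.06,0,0,0,0]]]}}

```text
clock: 29.3
eef_pos: [523.1, -212.3, 40.1]
tool_rot: [-3.141, -0.001, -3.037]
force: [0.4, -0.1, 7.4]
width: -0.2
```

Call:
{"fn": "carry_out", "kwargs": {"series": [[[0,0,0.03,0,0,0,0],[0,0,0.06,0,0,0,0],[0,0,0.06,0,0,0,0]]]}}

```text
clock: 29.55
eef_pos: [523.0, -212.2, 39.3]
tool_rot: [3.142, -0.001, -3.037]
force: [0.3, 0.4, 2.0]
width: 0.1
```

Third click: the push dropped from above 7 N to 2 N. I follow through.

Call:
{"fn": "carry_out", "kwargs": {"series": [[[0,0,0.05,0,0,0,0],[0,0,0.1,0,0,0,0],[0,0,0.15,0,0,0,0],[0,0,0.15,0,0,0,0]]]}}

```text
clock: 29.88
eef_pos: [523.0, -212.3, 37.5]
tool_rot: [3.142, -0.001, -3.037]
force: [0.2, -0.2, 3.4]
width: 0.6
```

Call:
{"fn": "carry_out", "kwargs": {"series": [[[0,0,0.05,0,0,0,0],[0,0,0.1,0,0,0,0],[0,0,0.1,0,0,0,0]]]}}

```text
clock: 30.13
eef_pos: [523.0, -212.2, 36.7]
tool_rot: [3.142, -0.001, -3.037]
force: [-0.4, 0.6, 2.9]
width: -0.0
```

Call:
{"fn": "carry_out", "kwargs": {"series": [[[0,0,0.05,0,0,0,0],[0,0,0.1,0,0,0,0],[0,0,0.1,0,0,0,0]]]}}

```text
clock: 30.38
eef_pos: [523.0, -212.3, 35.7]
tool_rot: [-3.142, -0.001, -3.037]
force: [-0.2, -0.3, 3.6]
width: -0.5
```

Call:
{"fn": "carry_out", "kwargs": {"series": [[[0,0,0.04,0,0,0,0],[0,0,0.08,0,0,0,0],[0,0,0.08,0,0,0,0]]]}}

```text
clock: 30.63
eef_pos: [523.0, -212.2, 34.9]
tool_rot: [3.142, -0.001, -3.037]
force: [-1.1, -0.8, 4.5]
width: 0.2
```

Call:
{"fn": "carry_out", "kwargs": {"series": [[[0,0,0.04,0,0,0,0],[0,0,0.07,0,0,0,0],[0,0,0.07,0,0,0,0]]]}}

```text
clock: 30.88
eef_pos: [523.0, -212.2, 34.3]
tool_rot: [-3.142, -0.001, -3.037]
force: [-0.5, -0.3, 4.6]
width: -0.0
```

Call:
{"fn": "carry_out", "kwargs": {"series": [[[0,0,0.04,0,0,0,0],[0,0,0.07,0,0,0,0],[0,0,0.07,0,0,0,0]]]}}

```text
clock: 31.13
eef_pos: [523.1, -212.3, 33.9]
tool_rot: [-3.141, -0.001, -3.037]
force: [-1.2, -0.5, 8.7]
width: 0.2
```

Call:
{"fn": "carry_out", "kwargs": {"series": [[[0,0,-0.5,0,0,0,0],[0,0,-1.5,0,0,0,0],[0.3,0,-3.5,0,0,0,0],[-1,0,-7,0,0,0,0],[-3,0,-10.5,0,0,0,0]]]}}

```text
clock: 31.55
eef_pos: [549.5, -209.1, 138.8]
tool_rot: [3.139, -0.008, -3.039]
force: [1.7, -0.9, -0.5]
width: 0.1
```

Call:
{"fn": "carry_out", "kwargs": {"series": [[[-2,0,-2.5,0,0,0,0],[-3,0,-5,0,0,0,0],[-3,0,-5,0,0,0,0],[-3,0,-5,0,0,0,0],[-3,0,-5,0,0,0,0]]]}}

```text
clock: 31.97
eef_pos: [581.4, -205.7, 187.8]
tool_rot: [3.141, -0.003, -3.037]
force: [0.3, 0.6, -0.8]
width: -0.3
```

```bash
cat > chk.py <<'E'
from h import *
import sys
n=sys.argv[1]
s,d=wrist('w'+n);print(s['eef_pos'],s['clock'])
z=d['z_map']; vv,uu=np.mgrid[0:384,0:512]
P=np.stack([(uu-d['mtx'][0,2])/d['mtx'][0,0]*z,(vv-d['mtx'][1,2])/d['mtx'][1,1]*z,z],-1)
W=P@d['T'][:3,:3].T+d['T'][:3,3]
c,sn=np.cos(np.radians(5.97)),np.sin(np.radians(5.97))
B=[];Z=[]
for b in [(-66,30),(-66,-30),(-66,0),(-30,32),(-30,-32),(0,32),(0,-32),(25,32),(25,-32),(40,34),(40,-34),(65,0),(65,10),(65,-10)]:
    p=(561.3+c*b[0]-sn*b[1],-208.2+sn*b[0]+c*b[1],35); u,v=np.round(proj(d,p)).astype(int)
    if not (2<u<508 and 2<v<380): continue
    zz=np.median(W[v-1:v+2,u-1:u+2,2]); print(b,(u,v),np.round(zz,1))
    if zz<60: B.append((b[0],b[1],1));Z.append(zz)
print('fit slope x,y, z0',np.linalg.lstsq(np.array(B,float),np.array(Z),rcond=None)[0])
d=get_image('side');cv2.imwrite(f'pics/s{n}c.png',cv2.resize(d['img'][220:340,210:370],None,fx=4,fy=4,interpolation=cv2.INTER_CUBIC))
E
python3 chk.py 22
```

```text
[ 581.37483027 -205.73949148  187.76084538] 31.9667
(-66, 30) (np.int64(281), np.int64(106)) 33.4
(-66, -30) (np.int64(224), np.int64(106)) 33.6
(-66, 0) (np.int64(253), np.int64(106)) 33.9
(-30, 32) (np.int64(282), np.int64(141)) 33.7
(-30, -32) (np.int64(223), np.int64(141)) 33.8
(0, 32) (np.int64(281), np.int64(168)) 34.0
(0, -32) (np.int64(224), np.int64(168)) 33.5
(25, 32) (np.int64(281), np.int64(190)) 33.3
(25, -32) (np.int64(225), np.int64(190)) 33.8
(40, 34) (np.int64(282), np.int64(202)) 33.5
(40, -34) (np.int64(224), np.int64(202)) 34.4
(65, 0) (np.int64(253), np.int64(222)) 33.2
(65, 10) (np.int64(261), np.int64(222)) 33.4
(65, -10) (np.int64(244), np.int64(222)) 33.5
fit slope x,y, z0 [-9.61438334e-04 -3.46774904e-03  3.36389163e+01]
```

View pics/s22c.png

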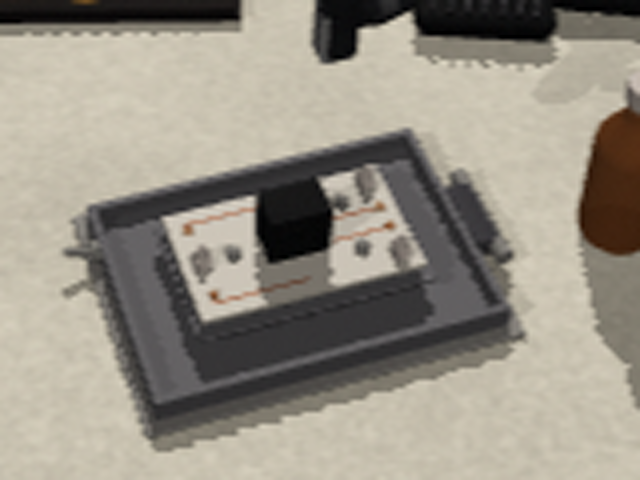

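View pics/w22.png

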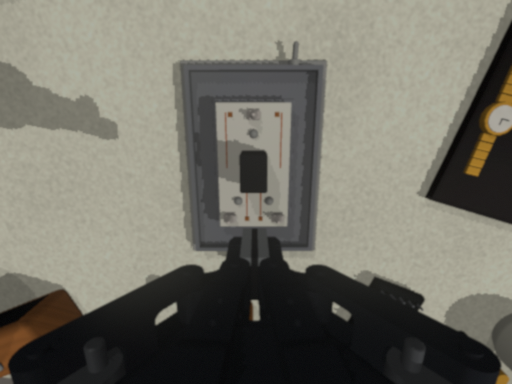

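All three posts stand through their holes and the board lies level. Its top reads 33.6 mm against 35 expected; this camera read about 1.3 mm low earlier too. The robot is clear, so I hand in.

Run:
```python
from h import *
d=get_image('top');cv2.imwrite('pics/top_end.png',d['img'])
a=cv2.imread('pics/top0.png');x=cv2.absdiff(a,d['img']).max(2)
print(read_state()['force'], finish_job())
```

```text
the job is handed in; nothing more can be done
[-0.5921919  -0.00413951  0.28241698] None
```

View pics/top_end.png

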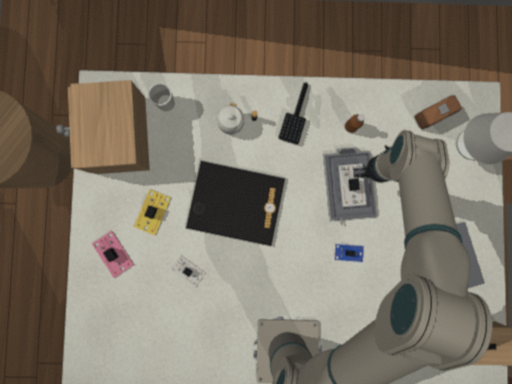

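The driver board is fitted and handed in at about 32 s of the 72 s allowed. I took the larger white board from the tray, set it over the three posts, released it on the barbs, and pressed studs 0, 1 and 2 one at a time with the closed fingertips.

- **Clicks:** Each press showed a rise, a drop, then a steep rise.

| Stud | Highest push before the drop (N) | After the drop (N) | Push at the end (N) |
|---|---|---|---|
| 0 | 11.6 | 3.0 | 8.4 |
| 1 | 7.1 | 4.2, then 3.2 | 9.2 |
| 2 | 7.4 | 2.0 | 8.7 |

- **Stud 1 and 2 peaks:** Their highest readings are below the 11–16 N expected. Force was only read at the end of each short move, so the true peaks probably fell between readings. The pictures show both posts through.
- **Stop:** The highest push I read was 11.6 N, well under the 24 N or more that tears it.
- **Final height and level:** All three posts show through their holes. The depth map puts the board level to within about 0.3 mm across its width and less along its length. Its top reads 33.6 mm against 35 mm expected; this camera also read 1 to 1.3 mm low on other surfaces of known height, so I take it as fully home.
- **Surroundings:** The gripper was clear at hand-in. In the last top view the watch, cone and other things appear unmoved, judged by eye only.

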